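Lock a panel in a sloped service stand with a lift-and-turn clamping lever

TASK

The black panel lies loose on the sloped stand: push the sliding jaw against it until the panel is held snugly between both jaws, then lock the jaw by turning its orange clamping lever clockwise until it is fully tight. The lever only has room for part of a turn between the jaw's two ribs, so when it meets the rib, lift it off its serrations, swing it back and turn again; at the end let it drop home on its serrations and let go, with the panel still snug, square and flat on the bed and the other things on the bench left alone.

Things in the scene. Friction and masses are not known exactly. Their poses are not given: they have to be found in the camera images.
- bed: Sloped grey plate of the stand, leaning 30 degrees, facing up and towards the robot; fixed, its place and yaw vary. Origin: on its upper surface, at the inner face of the lower ledge (24 mm high) that the panel stands on. x up the slope (plate -20 to 248 mm), y along the ledge, to the robot's left at yaw 0 (-185 to 265 mm), z square out of the plate.
- panel: Loose black panel, 226 (x, up the slope) x 262 (y, along the ledge) x 13 mm, about 0.26 kg; origin at the centre of its underside, axes as the bed's. It lies on the bed, standing on the ledge, with its right edge 8 to 32 mm short of the fixed jaw; snug against that jaw its centre is at bed y = -34 mm.
- fixed_face (a point): Middle of the rubber face of the fixed jaw (a fence 150 mm long, 30 mm high at the right end of the bed), at bed y = -165 mm. Bed axes.
- jaw_face (a point): Middle of the rubber face of the sliding jaw, left of the panel; 131 mm from the panel's centre in y when it touches the panel. Bed axes.
- jaw_push (a point): Point on the outer (left) face of the sliding jaw's fence, 25 mm above the bed, in the middle of a free flat face 55 mm wide (up the slope) and 45 mm high: push it in bed -y. The fence is 10 mm thick, its top 46 mm above the bed. Down-slope of this point, from 25 mm on, stand the jaw's foot (90 x 64 mm) and ribs. Bed axes.
- jaw (a joint): Slide of the jaw (m), growing towards the panel (bed -y): range 0 to 0.085, starts at 0 to 0.02; about 0.068 when the panel is snug. Rubs with about 3 N while the lever is slack, the pushed panel adds 2 to 3 N; stays where it is left. Once the nut is tight it is locked.
- hub_axis (a point): Point on the lever's turning axis (the bed's z), 42.5 mm above the bed, rides on the jaw, 45 mm outside its rubber face. Hub 45 mm wide, top 55 mm above the bed. Two ribs of the jaw (60 mm along y, 46 mm above the bed) stand 37 mm up-slope and down-slope of it; the lever's neck meets them when the lever points 0.70 rad to either side of bed +y. Bed axes.
- lever_grip (a point): Middle of the orange lever's grip, 86 mm from its axis, 42.5 mm above the bed with the lever down. Grip: bar 14 mm wide, 16 mm high, 60 mm long, pointing outward from the axis along the point's y; z is the axis. Pinch it across its width, from along the bed's normal. Tightening is clockwise seen from above: towards the up-slope rib.
- nut (a joint): Turn of the clamping nut under the lever (rad), clockwise from above positive; range 0 (slack) to 1.95 (hard stop, fully tight); starts at 0 to 0.45, the lever then points (nut value - 0.2) rad clockwise of bed +y. Needs about 0.22 Nm, from 0.9 rad on rising to about 0.4 Nm; stays where it is left.
- lever_collar (a joint): Lift of the lever along its axis (m): 0 = down on its serrations (turns the nut), above 0.006 = clear of them (swings free, the nut stays); range 0 to 0.010. A spring presses it down with 3 N, 5.5 N fully lifted. Let go, it drops home if teeth face gaps, else it rests on the tooth tops at about 0.005 until turned a little.
- lever (a joint): Turn of the lever relative to the nut (rad), clockwise from above positive, 0 at the start. 16 serrations: down, it can only stand at multiples of 0.393 rad (play about 0.05 rad either way). Swinging the lifted lever back makes it negative.
- multimeter: Bystander, to be left alone: dark hand multimeter, 157 x 77 x 46 mm, front right; origin at the centre of its underside.
- calculator: Bystander, to be left alone: white calculator, 118 x 72 x 15 mm, front left; origin at the centre of its underside.
- driver_yellow: Bystander, to be left alone: yellow screwdriver, 168 mm long, 17 mm high, in front of the stand; origin at the centre of its underside.
- flush_cutter: Bystander, to be left alone: cutter with blue grips, 131 mm long, 13 mm high, in front of the stand; origin at the centre of its underside.

How it is judged:
By the outcome, as a careful person would: the job done as asked, in the order asked, and still so for the second after the job is handed in, with the robot touching nothing.
It also fails if it takes over 58 s, if anything falls off the work surface, if the arm or the gripper's body presses on something with over 40 N, if the wrist force passes 120 N, or if a joint passes its speed limit or range.

ROBOT

A 7-joint arm with a two-finger parallel gripper is mounted at the origin on a cart in front of the work surface, level with it; the furniture and walls round the work are solid. World frame = base frame: x ahead of the robot, y to its left, z up, the work surface at z = 0. Lengths are in m, angles in rad, forces in N, time in s.
With the tool pointing down it reaches from about 0.425 to 0.875 m from the base axis. Payload 8.4 kg.
Tool frame: the origin (TCP) lies midway between the tips of the shut fingers; the grasp point (between the pads) lies 19 mm behind it (tcp_to_grasp is the distance from the TCP to the grasp point, in m); x points along the fingers, y is the direction in which the jaws open and shut, and the axes are right-handed (so a half turn about x gives the same grasp; the last joint's range is limited). The gripper opens to 85 mm and grips with 20 to 120 N. Pads are 22 mm wide; open, the fingers measure 114 mm over their backs; the gripper's body (76 mm by 85 mm) begins 54 mm behind the grasp point. The pads swing forward as they close: fully open they stand 13 mm farther back than shut.
Start: joints at [1.002, 0.333, 0.04, 1.465, -0.013, 1.343, -0.059], TCP at [0.294, -0.58, 0.231] pointing down, gripper open.
Joint ranges: [-2.58, 2.58], [-0.38, 2.09], [-1.3, 1.39], [0.25, 2.4], [-1.5, 4.64], [0.08, 2.09], [-2.65, 2.65]. Speed limits (rad/s): [2.22, 2.22, 2.79, 2.79, 3.14, 3.14, 3.14].

INTERFACE

Orientations are given as a rotation vector (axis times angle).
In Python, from workcell import observe, get_image, get_calibration, hand_in, tcp_to_grasp gives the robot as it stands.
- The arm moves only by the tool drive_tool, never from a script. Its argument "increments" is a list of rows, each a list of 4 numbers: the shift along the world's x, y, z in m, then the turn about the world's z in rad. A call has exactly 5 rows; each row shifts and turns the commanded pose from where the row before left it; what a row does not reach is not made up. A row lasts 1/12 s, in which the tool goes at most 41.7 mm and 7.16 degrees, less where a joint would pass 70% of its speed; a pose out of reach is approached as far as the arm can. A call with a gripper value outside its range is refused whole. "claw" is the opening, from -1 (shut) to 1 (fully open), set as the call begins (left out, the last holds). The fingers move at their own pace and stop on an object; "newtons" is the grip in N (left out, the last holds). Time passes only in rows, so rows that do not move let the fingers close, or fill a call up. It gives the time, the measured TCP pose, the force and the opening at its end, in the units of the state.
- observe(): the state, without advancing time (a new reading comes with each control period).
- get_image(name): name is "scene" or "side" or "wrist"; returns (picture, depth): 384x512x3 uint8, blue, green, red; 384x512 float32, m along the optical axis (not along the pixel's ray), 0 where there is no reading.
- get_calibration(name): a dict with "intrinsics" (3x3 intrinsics, pixels), "R" (3x3) and "t" (3): a world point X has camera coordinates R X + t; the wrist camera has in their place "tool_from_camera" (4x4, takes a point from camera to tool coordinates, whose origin is the TCP and whose axes are the tool frame's). Camera axes: x right, y down, z forward; pixel columns grow to the right and rows downward; lengths in m; the calibration is good to about 2 mm. A picture is of the moment at which its call begins: read the wrist's pose just before it. get_calibration takes no time and is no camera call.
- hand_in(): hands the job in, once; it reports no verdict.
The state is a dict: "time_s": time; "joints": joint angles; "joint_vel": joint speeds; "tau": joint torques, N m; "tcp_pos": TCP position; "eef_rot": TCP orientation; "wrist_force": force on the tool from outside, world axes, zero at the start; "torque": the same for the moment, N m; "finger_gap": finger opening in m.
Only numpy, scipy, OpenCV 4.12 (cv2) and the standard library are available. Lean on these libraries where they do the work, as an engineer would, in place of code of your own. Each camera call takes 0.05 s, during which the arm holds its last target.

## Working session

There is one attempt and no reset: what is moved stays moved. The work goes in short steps, Python scripts to look and compute and a tool call to move; the robot and the scene stay as the last step left them, time stands still between calls to the robot, and variables do not carry over. Pictures are saved under pics/ and viewed, and the job is handed in when it is done.

Besides the shell and the picture viewer there is one more tool, called after "Emit:" as name([rows], argument=value, ...), one row to a line, values as JSON. drive_tool: Moves the arm, as the interface text tells. Its arguments: {"type":"object","properties":{"increments":{"type":"array"},"claw":{"type":"number"},"newtons":{"type":"number"}},"required":["increments"]}

```bash
ls; mkdir -p pics
python3 - <<'E'
from workcell import *
import cv2
print(observe()); print(tcp_to_grasp)
for n in ["scene","side","wrist"]:
    im,d=get_image(n); cv2.imwrite(f"pics/{n}0.png",im); 
    import numpy as np; np.save(f"pics/{n}0.npy",d); print(n,get_calibration(n))
E
```

```text
pics
{'time_s': 0.0, 'joints': array([ 1.00181402,  0.3338862 ,  0.03986728,  1.46633441, -0.01342072,
        1.34331956, -0.0585398 ]), 'joint_vel': array([-4.76468581e-05, -8.11716088e-04, -5.62468133e-04, -1.06060138e-03,
        3.16704544e-04, -8.12984007e-04,  1.01269961e-03]), 'tau': array([-1.08121443e-03, -6.58573794e+01,  1.36481892e+00, -4.05558765e+01,
        1.66917552e-02,  1.26958819e-02,  9.17955913e-05]), 'tcp_pos': array([ 0.29400858, -0.57915236,  0.23040626]), 'eef_rot': array([ 1.95994822,  0.47071425, -1.96091359]), 'wrist_force': array([-0.18421798, -0.79575762,  1.11805097]), 'torque': array([-0.00818285, -0.00034855, -0.01055498]), 'finger_gap': 0.08539359063526206}
0.0187
scene {'intrinsics': array([[359.36874123,   0.        , 260.86900846],
       [  0.        , 359.36874123, 195.27010564],
       [  0.        ,   0.        ,   1.        ]]), 'R': array([[-0.65292978, -0.75727007, -0.01499177],
       [-0.57818684,  0.51111198, -0.63597525],
       [ 0.4892675 , -0.40657914, -0.77156382]]), 't': array([0.36953285, 0.3399168 , 1.05614736])}
side {'intrins
[... 199 characters left out ...]
 -0.01029979],
       [-0.17053534,  0.4015812 , -0.89980567],
       [ 0.37334328, -0.81876194, -0.43616932]]), 't': array([0.51348222, 0.18556858, 0.87273295])}
wrist {'intrinsics': array([[275.66559819,   0.        , 255.56864179],
       [  0.        , 275.66559819, 189.21323521],
       [  0.        ,   0.        ,   1.        ]]), 'tool_from_camera': array([[ 8.95148102e-04, -2.73529278e-01,  9.61863261e-01,
        -1.41584513e-01],
       [ 9.99999305e-01, -4.92549131e-04, -1.07070738e-03,
        -4.93195215e-04],
       [ 7.66634728e-04,  9.61863552e-01,  2.73528647e-01,
        -6.87836216e-02],
       [ 0.00000000e+00,  0.00000000e+00,  0.00000000e+00,
         1.00000000e+00]])}
```

View pics/scene0.png

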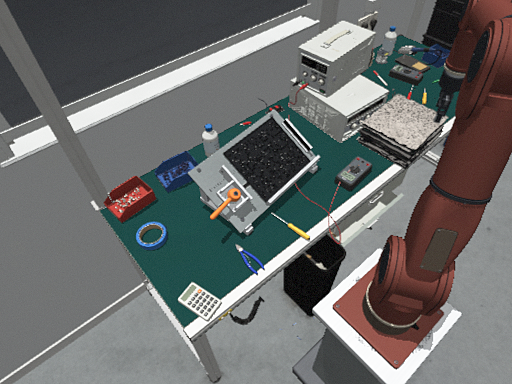

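View pics/side0.png

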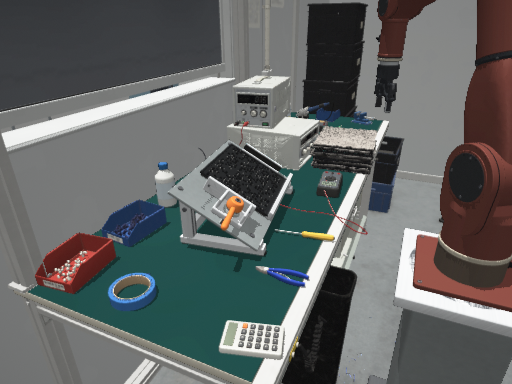

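View pics/wrist0.png

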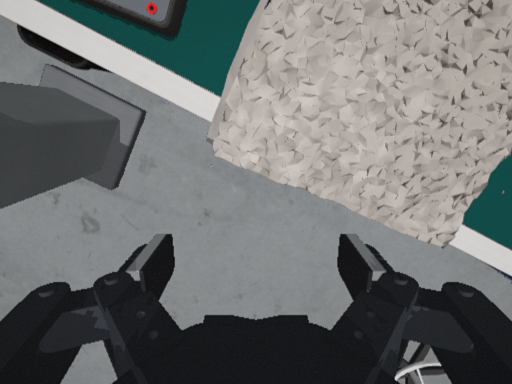

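```bash
cat > h.py <<'E'
import numpy as np, cv2
from workcell import *
def P(name,uv,d,pose=None):
    c=get_calibration(name);K=c["intrinsics"]
    uv=np.atleast_2d(uv).astype(float)
    z=np.array([d[int(round(v)),int(round(u))] for u,v in uv])
    X=np.c_[(uv[:,0]-K[0,2])/K[0,0]*z,(uv[:,1]-K[1,2])/K[1,1]*z,z]
    if name!="wrist": return (X-c["t"])@c["R"]
    p,r=pose; T=c["tool_from_camera"]; R=cv2.Rodrigues(np.array(r))[0]
    return (X@T[:3,:3].T+T[:3,3])@R.T+p
def crop(im,u0,v0,u1,v1,s,fn):
    c=cv2.resize(im[v0:v1,u0:u1],None,fx=s,fy=s,interpolation=cv2.INTER_CUBIC); cv2.imwrite(fn,c)
E
python3 - <<'E'
from h import *
im=cv2.imread("pics/scene0.png"); crop(im,180,95,330,245,5.3,"pics/sc1.png"); crop(im,180,95,330,207,5.3,"pics/sc1.png")
crop(im,185,140,325,240,5.6,"pics/sc1.png")
im=cv2.imread("pics/side0.png"); crop(im,165,135,305,255,5,"pics/sd1.png")
d=np.load("pics/scene0.npy")
print(P("scene",[(270,150),(240,165),(232,194),(215,214),(353,172),(215,178)],d).round(3))
d=np.load("pics/side0.npy")
print(P("side",[(240,170),(236,204),(228,219),(330,184)],d).round(3))
E
```

```text
[[ 0.646 -0.116  0.117]
 [ 0.648  0.023  0.131]
 [ 0.555  0.13   0.141]
 [ 0.533  0.216  0.131]
 [ 0.409 -0.325  0.04 ]
 [ 0.657  0.126  0.131]]
[[ 0.652 -0.097  0.123]
 [ 0.549  0.135  0.134]
 [ 0.537  0.201  0.128]
 [ 0.403 -0.287  0.039]]
```

View pics/sc1.png

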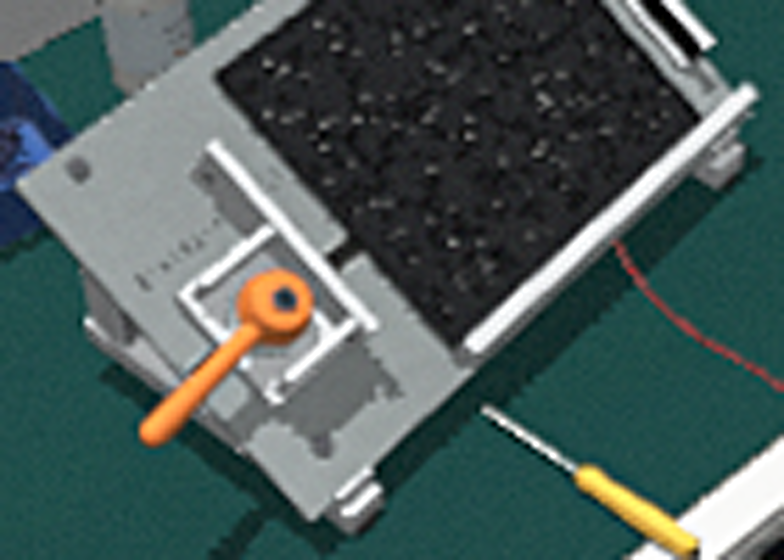

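View pics/sd1.png

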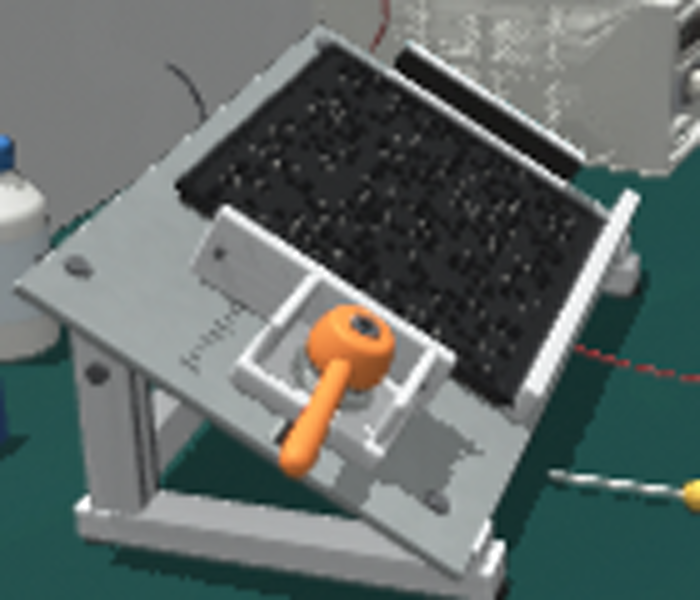

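```bash
cat >> h.py <<'E'
def ray(name,uv):
    c=get_calibration(name);K=c["intrinsics"];uv=np.atleast_2d(uv).astype(float)
    D=np.c_[(uv[:,0]-K[0,2])/K[0,0],(uv[:,1]-K[1,2])/K[1,1],np.ones(len(uv))]@c["R"]
    return -c["R"].T@c["t"],D
def proj(name,X):
    c=get_calibration(name);Y=np.atleast_2d(X)@c["R"].T+c["t"];Y=Y@c["intrinsics"].T;return Y[:,:2]/Y[:,2:]
E
python3 - <<'E'
from h import *
for n,pl,h0,off,s in [("scene",[(100,190),(200,150),(240,270),(60,220),(370,430),(290,490),(300,500)],0,(185,140),5.6),
                ("side",[(60,260),(130,290),(180,210),(200,170),(430,510),(480,420),(400,480),(160,330)],0,(165,135),5)]:
    d=np.load(f"pics/{n}0.npy")
    poly=(np.array({"scene":[(230,82),(440,325),(680,115),(600,10),(350,0)],"side":[(195,185),(500,395),(590,215),(345,60)]}[n])/s+off)
    m=np.zeros(d.shape,np.uint8);cv2.fillPoly(m,[poly.astype(np.int32)],1);m=cv2.erode(m,np.ones((5,5)))
    v,u=np.nonzero(m);X=P(n,np.c_[u,v],d);X=X[np.abs(X[:,2]-.13)<.12]
    c=X.mean(0);U,S,V=np.linalg.svd(X-c,full_matrices=False);nn=V[2]*np.sign(V[2,2])
    print(n,len(X),c.round(4),nn.round(4),"tilt",np.degrees(np.arccos(nn[2])),"yaw",np.degrees(np.arctan2(-nn[1],-nn[0])),"rms",((X-c)@nn).std())
    B=P(n,np.array(pl)/s+off,d); print(((B-c)@nn).round(4))
E
```

```text
scene 2239 [ 0.6162 -0.0733  0.1057] [-0.4928 -0.07    0.8673] tilt 29.852969884391463 yaw 8.089805127094074 rms 0.0025232930712919596
[-0.0102  0.0279  0.0052 -0.0105 -0.0089 -0.0079 -0.0127]
side 2065 [ 0.6189 -0.0763  0.1085] [-0.4939 -0.0691  0.8668] tilt 29.91457184747455 yaw 7.959190804380501 rms 0.0015472740803038818
[-0.0106 -0.0111 -0.0106 -0.0007 -0.0087 -0.0121 -0.011  -0.0094]
```

```bash
cat >> h.py <<'E'
def bedR(yaw):
    a=np.radians(30);c,s=np.cos(yaw),np.sin(yaw)
    return np.array([[c,-s,0],[s,c,0],[0,0,1]])@np.array([[np.cos(a),0,-np.sin(a)],[0,1,0],[np.sin(a),0,np.cos(a)]])
def onplane(name,uv,h,o,R):
    C,D=ray(name,uv);n=R[:,2];t=(h-(C-o)@n)/(D@n);return ((C+D*t[:,None])-o)@R
SC=lambda p:np.array(p)/5.6+(185,140)-0.4
SD=lambda p:np.array(p)/5.+(165,135)-0.4
E
python3 - <<'E'
from h import *
from scipy.optimize import least_squares
obs=[("scene",SC((20,185)),(.248,.265,0)),("scene",SC((318,517)),(-.02,.265,0)),
("side",SD((15,288)),(.248,.265,0)),("side",SD((465,575)),(-.02,.265,0)),("side",SD((322,30)),(.248,-.185,0)),
("scene",SC((220,75)),(.226,None,.013)),("scene",SC((460,345)),(0,None,.013)),("side",SD((180,185)),(.226,None,.013)),("side",SD((508,402)),(0,None,.013))]
def f(p,w=True):
    o=p[:3];R=bedR(p[3]);r=[]
    for n,uv,X in obs:
        X=[p[4] if v is None else v for v in X]
        r.append(proj(n,o+R@X)[0]-uv)
    r=np.array(r)
    if not w: return r
    pl=[((np.array(c)-o)@R[:,2]-.013)*500 for c in [(.6162,-.0733,.1057),(.6189,-.0763,.1085)]]
    return np.r_[r.ravel(),pl]
s=least_squares(f,[.5,0,.03,.14,.1],loss="soft_l1")
print(s.x.round(4),np.degrees(s.x[3]));print(f(s.x,False).round(1),f(s.x)[-2:]/500)
o=s.x[:3];R=bedR(s.x[3]);np.savez("bed.npz",o=o,yaw=s.x[3])
for n,F,pts in [("scene",SC,{"fence top":[(212,147),(375,325)],"hubtop":(277,298),"levertip":(155,435),"fixedtop":0}),("side",SD,{"fence top":[(225,208),(452,358)],"hubtop":(362,325)})]:
    for k,v in pts.items():
        if v==0: continue
        h=.046 if "fence" in k else .055 if "hub" in k else .0425
        print(n,k,(onplane(n,F(v),h,o,R)*1000).round(1))
print(onplane("side",SD((295,465)),.0425,o,R))
E
```

```text
[ 0.5335 -0.0988  0.0408  0.1399  0.1218] 8.018039101700452
[[-0.1 -0.2]
 [-0.3  0.9]
 [ 0.5 -0.9]
 [-0.3  0.1]
 [-0.3 -1.4]
 [-0.   0. ]
 [-0.2  0.5]
 [-0.  -0.3]
 [ 1.  -0.1]] [0.00043903 0.00173632]
scene fence top [[189.3 175.5  46. ]
 [ 45.5 172.   46. ]]
scene hubtop [[ 95.2 213.   55. ]]
scene levertip [[ 80.8 320.6  42.5]]
side fence top [[189.2 170.6  46. ]
 [ 43.7 171.8  46. ]]
side hubtop [[ 92.4 207.4  55. ]]
[[0.0799333  0.32036482 0.0425    ]]
```

Run:
```python
from h import *
b=np.load("bed.npz");o=b["o"];R=bedR(b["yaw"])
Rt=cv2.Rodrigues(observe()["eef_rot"])[0];print(Rt.round(3))
d=np.load("pics/scene0.npy");v,u=np.mgrid[0:384,0:512];X=P("scene",np.c_[u.ravel(),v.ravel()],d);X=X[d.ravel()>0]
for y0 in np.arange(-.7,.3,.1):
    print(round(y0,1),[ (round(float(X[m][:,2].max()),2) if (m:=(abs(X[:,1]-y0-.05)<.05)&(abs(X[:,0]-x0-.05)<.05)).any() else None) for x0 in np.arange(.2,1,.1)])
for k,p in {"pushpre":(.163,.215,.02),"push":(.163,.175,.02),"pushend":(.163,.107,.02),"hubend":(.094,.142,.0425)}.items(): print(k,(o+R@p).round(4))
```

```text
[[-0.001  0.453 -0.892]
 [ 0.001 -0.892 -0.453]
 [-1.    -0.001  0.   ]]
-0.7 [-0.75, 0.29, 0.11, 0.16, 0.16, 0.33, 0.33, 0.4]
-0.6 [0.65, 0.64, 0.11, 0.16, 0.32, 0.34, 0.33, 0.38]
-0.5 [0.69, 0.64, 0.07, 0.15, 0.32, 0.32, 0.32, 0.38]
-0.4 [0.69, 0.04, 0.05, 0.01, 0.01, 0.18, 0.01, 0.38]
-0.3 [-0.23, 0.04, 0.04, 0.11, 0.16, 0.17, None, 0.38]
-0.2 [0.01, 0.03, 0.01, 0.09, 0.15, 0.17, 0.0, 0.39]
-0.1 [0.01, 0.02, 0.01, 0.11, 0.16, 0.17, 0.15, 0.38]
-0.0 [-0.75, 0.02, 0.06, 0.16, 0.18, 0.17, 0.15, 0.48]
0.1 [-0.75, 0.02, 0.05, 0.15, 0.17, 0.17, 0.06, 0.38]
0.2 [-0.04, 0.02, 0.01, 0.13, 0.01, 0.01, 0.06, 0.53]
pushpre [0.6334 0.1324 0.1397]
push [0.6389 0.0928 0.1397]
pushend [0.6484 0.0255 0.1397]
hubend [0.5732 0.0502 0.1246]
```

Emit:
drive_tool([
  [0.017,0.036,0,0.062],
  [0.017,0.036,0,0.062],
  [0.017,0.036,0,0.062],
  [0.017,0.036,0,0.062],
  [0.017,0.036,0,0.062],
], claw=-1, newtons=30)

```text
time_s: 0.57
tcp_pos: [0.3796, -0.3977, 0.2311]
eef_rot: [1.762, 0.727, -1.762]
wrist_force: [1.6, 0.3, 0.6]
finger_gap: 0.0251
```

Emit:
drive_tool([
  [0.017,0.036,0,0.062],
  [0.017,0.036,0,0.062],
  [0.017,0.036,0,0.062],
  [0.017,0.036,0,0.062],
  [0.017,0.036,0,0.062],
])

```text
time_s: 0.98
tcp_pos: [0.4645, -0.2177, 0.2313]
eef_rot: [1.552, 0.944, -1.552]
wrist_force: [1.4, -0.9, -0.4]
finger_gap: 0.0001
```

Emit:
drive_tool([
  [0.017,0.036,0,0.062],
  [0.017,0.036,0,0.062],
  [0.017,0.036,0,0.062],
  [0.017,0.036,0,0.062],
  [0.017,0.036,0,0.062],
])

```text
time_s: 1.4
tcp_pos: [0.5496, -0.0377, 0.2313]
eef_rot: [1.332, 1.125, -1.332]
wrist_force: [0.7, 0.5, -0.2]
finger_gap: -0.0001
```

Emit:
drive_tool([
  [0.017,0.036,0,0.062],
  [0.017,0.036,0,0.062],
  [0.017,0.036,0,0.062],
  [0.017,0.036,0,0.062],
  [0.017,0.036,0,0.062],
])

```text
time_s: 1.82
tcp_pos: [0.6347, 0.142, 0.2311]
eef_rot: [1.104, 1.273, -1.105]
wrist_force: [0.9, -0.2, 0.2]
finger_gap: 0.0001
```

Run:
```python
from h import *
im,d=get_image("wrist");cv2.imwrite("pics/w1.png",im);np.save("pics/w1.npy",d)
print(cv2.Rodrigues(observe()["eef_rot"])[0].round(3))
im,d=get_image("scene");crop(im,150,95,330,230,4.4,"pics/s2.png")
```

```text
[[-0.001  0.988  0.153]
 [ 0.005  0.153 -0.988]
 [-1.     0.    -0.005]]
```

View pics/w1.png

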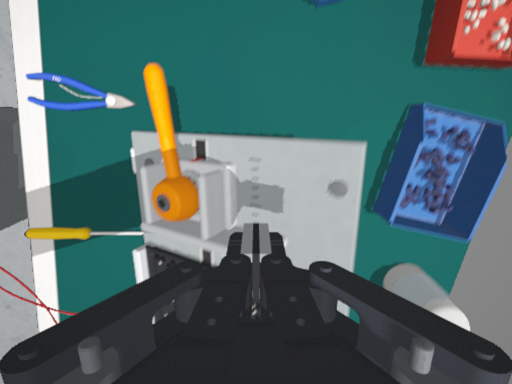

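View pics/s2.png

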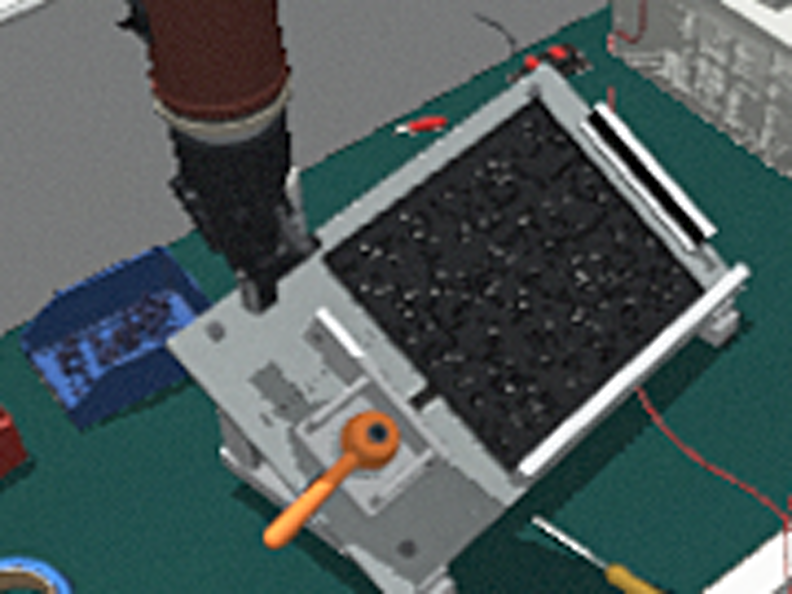

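Emit:
drive_tool([
  [0,0,-0.03,-0.012],
  [0,0,-0.03,0],
  [0,0,-0.029,0],
  [0.002,-0.0148,0,0],
  [0.002,-0.0148,0,0],
])

```text
time_s: 2.33
tcp_pos: [0.6371, 0.1101, 0.1409]
eef_rot: [1.112, 1.27, -1.117]
wrist_force: [1.8, 0.3, 0.7]
finger_gap: 0.0001
```

Emit:
drive_tool([
  [0.001,-0.007,0,0],
  [0.001,-0.007,0,0],
  [0.001,-0.007,0,0],
  [0.001,-0.007,0,0],
  [0.001,-0.007,0,0],
])

```text
time_s: 2.75
tcp_pos: [0.644, 0.0758, 0.1438]
eef_rot: [1.116, 1.265, -1.113]
wrist_force: [-1.2, 3.4, 2.0]
finger_gap: -0.0001
```

Emit:
drive_tool([
  [0.001,-0.006,0,0],
  [0.001,-0.006,0,0],
  [0.001,-0.006,0,0],
  [0.0005,-0.005,0,0],
  [0.0005,-0.005,0,0],
])

```text
time_s: 3.17
tcp_pos: [0.648, 0.0484, 0.1432]
eef_rot: [1.116, 1.266, -1.112]
wrist_force: [1.2, 6.0, 2.8]
finger_gap: 0.0001
```

Run:
```python
from h import *
s=observe();b=np.load("bed.npz");o=b["o"];R=bedR(b["yaw"])
print(s["tcp_pos"],(s["tcp_pos"]-o)@R,s["wrist_force"])
im,d=get_image("scene");crop(im,180,95,330,207,5.3,"pics/s3.png")
```

```text
[0.64804139 0.04844593 0.14321951] [0.16723561 0.12979055 0.02167597] [1.18139757 5.95926481 2.77973929]
```

View pics/s3.png

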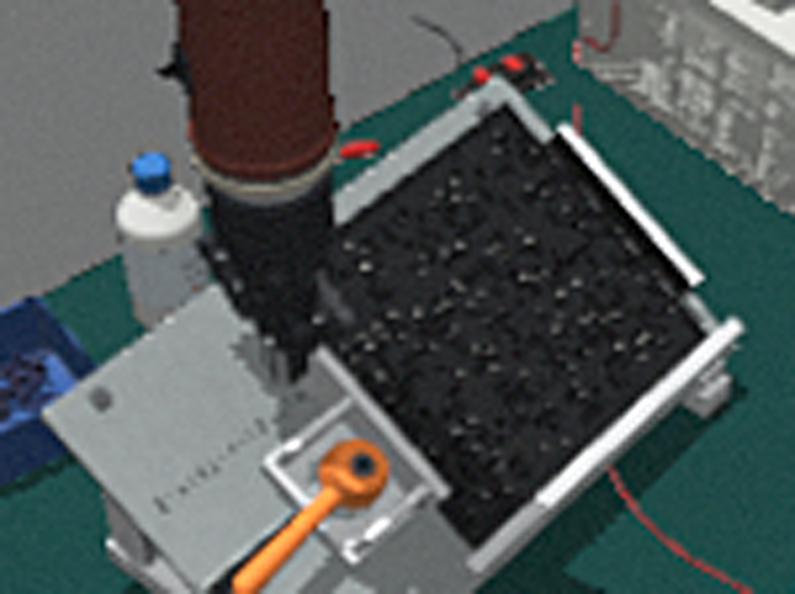

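Emit:
drive_tool([
  [0.0004,-0.003,0,0],
  [0.0004,-0.003,0,0],
  [0.0002,-0.002,0,0],
  [0.0002,-0.0015,0,0],
  [0,0,0,0],
])

```text
time_s: 3.63
tcp_pos: [0.6486, 0.044, 0.1432]
eef_rot: [1.117, 1.272, -1.107]
wrist_force: [0.4, 17.4, 3.2]
finger_gap: 0.0003
```

Emit:
drive_tool([
  [0.0002,-0.0015,0,0],
  [0.0001,-0.001,0,0],
  [0.0001,-0.001,0,0],
  [0,-0.0005,0,0],
  [0,0,0,0],
])

```text
time_s: 4.05
tcp_pos: [0.6485, 0.044, 0.1432]
eef_rot: [1.117, 1.276, -1.103]
wrist_force: [-1.5, 25.9, 2.3]
finger_gap: -0.0004
```

Run:
```python
from h import *
im,d=get_image("scene");crop(im,180,95,330,207,5.3,"pics/s4.png")
im,d=get_image("side");crop(im,165,135,305,255,5,"pics/d4.png")
```

```text
(no output)
```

View pics/s4.png

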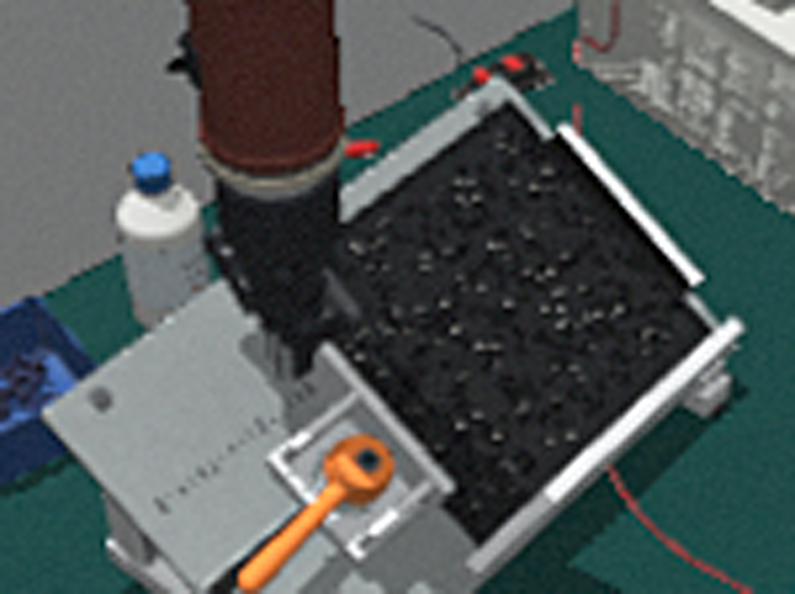

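View pics/d4.png

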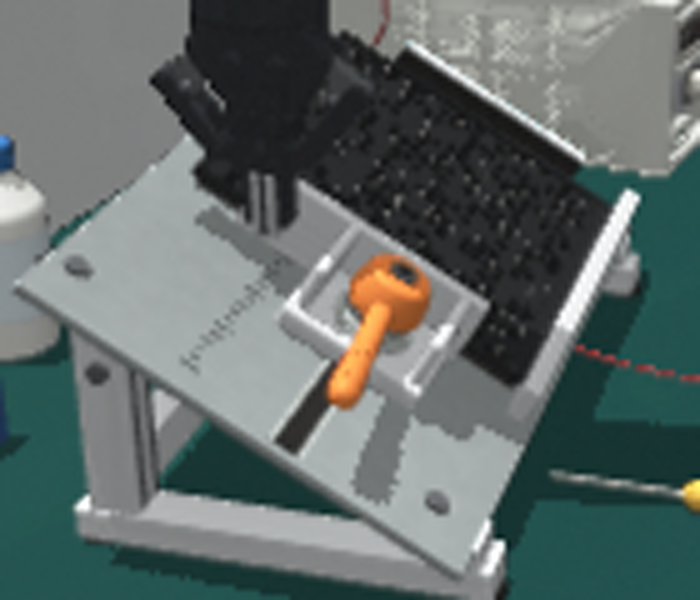

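Run:
```python
from h import *
b=np.load("bed.npz");o=b["o"];R=bedR(b["yaw"])
S3=lambda p:np.array(p)/5.3+(180,95)-.4
print("scene panel corner",onplane("scene",S3([(470,545)]),.013,o,R)*1e3, "fence top",onplane("scene",S3([(450,490)]),.046,o,R)*1e3,"hub",onplane("scene",S3([(372,457)]),.055,o,R)*1e3,"panel topright vs fixed",onplane("scene",S3([(560,130)]),.03,o,R)*1e3)
print("side fence",onplane("side",SD([(487,305)]),.046,o,R)*1e3,"hub",onplane("side",SD([(405,270)]),.055,o,R)*1e3,"panel corner",onplane("side",SD([(515,385)]),.013,o,R)*1e3,"fixed top inner edge",onplane("side",SD([(400,65),(570,175)]),.03,o,R)*1e3)
print("lever tip",onplane("side",SD([(340,402)]),.0425,o,R)*1e3)
```

```text
scene panel corner [[  7.07443265 105.31557822  13.        ]] fence top [[ 43.43671863 107.76669241  46.        ]] hub [[ 91.9701405  139.77209197  55.        ]] panel topright vs fixed [[ 185.86846816 -166.18852553   30.        ]]
side fence [[ 42.39592917 103.72117118  46.        ]] hub [[ 91.19020186 136.59393528  55.        ]] panel corner [[  3.45236783 105.82675775  13.        ]] fixed top inner edge [[ 178.1866769  -134.98398276   30.        ]
 [  39.35127964 -136.59933943   30.        ]]
lever tip [[ 79.49602842 257.96447972  42.5       ]]
```

Emit:
drive_tool([
  [-0.0005,0.003,0,0],
  [-0.0005,0.004,0,0],
  [-0.001,0.01,0,0],
  [-0.001,0.01,0,0],
  [0,0,0.035,0],
])

```text
time_s: 4.57
tcp_pos: [0.6419, 0.0626, 0.1708]
eef_rot: [1.109, 1.275, -1.122]
wrist_force: [-0.6, 0.4, -0.9]
finger_gap: 0.0001
```

Emit:
drive_tool([
  [-0.012,0.02,0.03,0.03],
  [-0.02,0.02,0.01,0.03],
  [-0.02,0.01,0,0.03],
  [-0.015,0.005,0,0],
  [0,0,0,0],
], claw=0.2)

```text
time_s: 4.98
tcp_pos: [0.5764, 0.1186, 0.2179]
eef_rot: [1.045, 1.305, -1.046]
wrist_force: [0.9, 0.3, 0.6]
finger_gap: 0.0513
```

Run:
```python
from h import *
b=np.load("bed.npz");o=b["o"];R=bedR(b["yaw"])
s=observe();im,d=get_image("wrist");cv2.imwrite("pics/w2.png",im);np.save("pics/w2.npy",d);np.savez("pics/w2p.npz",p=s["tcp_pos"],r=s["eef_rot"])
im,d=get_image("scene");crop(im,180,95,330,207,5.3,"pics/s5.png")
print(s["tcp_pos"],s["wrist_force"],(s["tcp_pos"]-o)@R)
Rt=cv2.Rodrigues(s["eef_rot"])[0];print("toolyaw",np.degrees(np.arctan2(Rt[1,1],Rt[0,1])))
for th in (-.114,.3,.68): print(th,(o+R@(.093+.086*np.sin(th),.142+.086*np.cos(th),.0425)).round(4))
```

```text
[0.57635794 0.11855466 0.21791404] [0.86722838 0.34096698 0.56387917] [0.15157901 0.20921266 0.11696512]
toolyaw 12.621123235041122
-0.114 [0.5521 0.1335 0.1192]
0.3 [0.5827 0.1345 0.1368]
0.68 [0.6094 0.1229 0.1512]
```

View pics/w2.png

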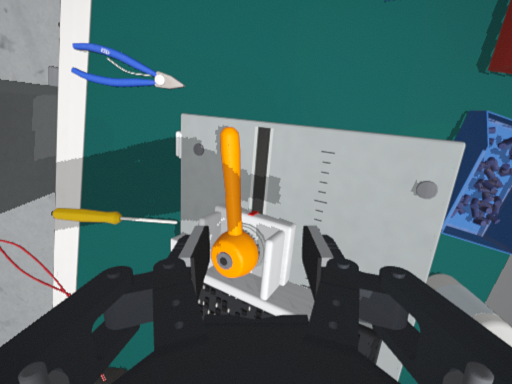

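View pics/s5.png

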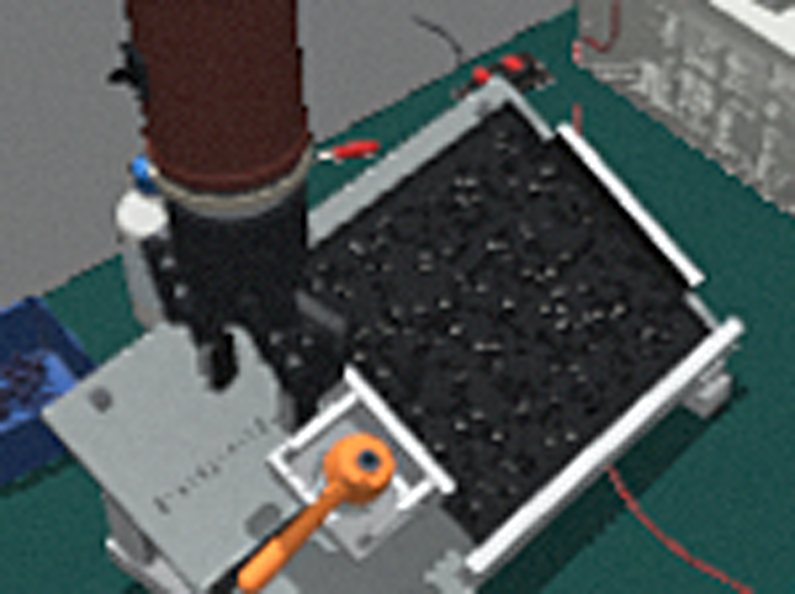

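```bash
cat > lev.py <<'E'
from h import *
def lever(im,d,pose):
    b=np.load("bed.npz");o=b["o"];R=bedR(b["yaw"])
    g=im.astype(int);m=(g[...,2]>170)&(g[...,0]<70)&(g[...,1]>80)&(g[...,1]<190)&(d>0.05)&(d<.6)
    m=cv2.erode(m.astype(np.uint8),np.ones((3,3)))
    v,u=np.nonzero(m);X=(P("wrist",np.c_[u,v],d,pose)-o)@R
    return X
E
python3 - <<'E'
from lev import *
z=np.load("pics/w2p.npz");X=lever(cv2.imread("pics/w2.png"),np.load("pics/w2.npy"),(z["p"],z["r"]))*1e3
print(len(X),X.min(0),X.max(0))
for y0 in range(110,270,10):
    s=X[(X[:,1]>=y0)&(X[:,1]<y0+10)]
    if len(s): print(y0,len(s),s.mean(0).round(1),s.min(0).round(1),s.max(0).round(1))
E
```

```text
2563 [-178.99188394  120.94589538   30.65281644] [112.46680594 262.72092961  73.51753744]
120 411 [-140.8  126.    51.8] [-179.   120.9   30.7] [-106.8  130.    73.5]
130 137 [ 27.2 134.7  57. ] [-174.4  130.    42.8] [109.4 139.8  71.1]
140 193 [104.  145.2  52.9] [ 75.9 140.1  39.1] [112.5 150.   59.2]
150 327 [ 99.8 155.7  52.2] [ 76.  150.   37.4] [112.3 160.   59.5]
160 396 [ 96.3 164.1  50.2] [ 81. 160.  37.] [107.4 169.9  59.1]
170 84 [ 90.8 175.8  46.3] [ 85.8 170.1  41.3] [ 94.9 179.9  49.6]
180 117 [ 89.9 185.1  47.5] [ 84.6 180.1  42. ] [ 93.6 189.9  50.1]
190 119 [ 88.7 195.2  48.4] [ 83.3 190.2  42.8] [ 92.6 199.7  51.1]
200 133 [ 88.  205.   48.6] [ 82.8 200.1  43.5] [ 92.1 210.   52. ]
210 144 [ 87.1 215.2  49.2] [ 80.8 210.1  44.2] [ 91.  219.9  53. ]
220 159 [ 86.4 225.1  50.1] [ 79.6 220.2  44.6] [ 91.  230.   53.6]
230 101 [ 85.6 234.7  50.4] [ 78.6 230.2  44.6] [ 90.4 240.   55. ]
240 103 [ 84.3 244.8  51.5] [ 77.4 240.   45.3] [ 89.7 250.   55.7]
250 99 [ 83.9 254.9  51.7] [ 76.5 250.   46.5] [ 89.1 260.   56. ]
260 40 [ 82.8 261.3  51.8] [ 77.7 260.2  48.9] [ 86.9 262.7  54.8]
```

Emit:
drive_tool([
  [-0.011,0.008,0,0],
  [-0.011,0.007,-0.018,0],
  [0,0,-0.035,0],
  [0,0,-0.035,0],
  [0,0,-0.03,0],
])

```text
time_s: 5.5
tcp_pos: [0.5565, 0.1309, 0.0973]
eef_rot: [1.048, 1.304, -1.049]
wrist_force: [1.0, -1.3, 0.2]
finger_gap: 0.0513
```

Emit:
drive_tool([
  [0,0,0,0],
  [0,0,0,0],
  [0,0,0,0],
  [0,0,0,0],
  [0,0,0,0],
], claw=-0.39)

```text
time_s: 5.92
tcp_pos: [0.5578, 0.1316, 0.1011]
eef_rot: [1.049, 1.302, -1.046]
wrist_force: [-0.9, 0.8, -0.2]
finger_gap: 0.0259
```

Run:
```python
from h import *
im,d=get_image("side");crop(im,165,125,305,230,5.6,"pics/d6.png")
im,d=get_image("wrist");cv2.imwrite("pics/w6.png",im)
```

```text
(no output)
```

View pics/d6.png

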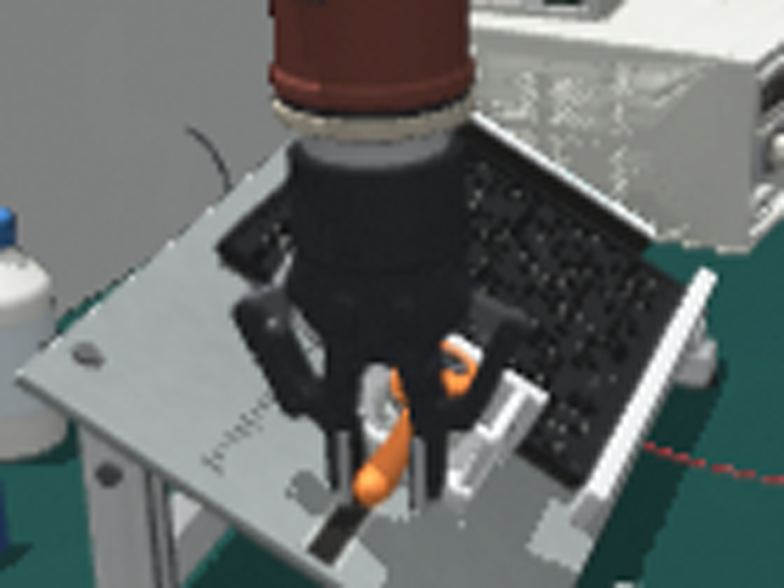

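View pics/w6.png

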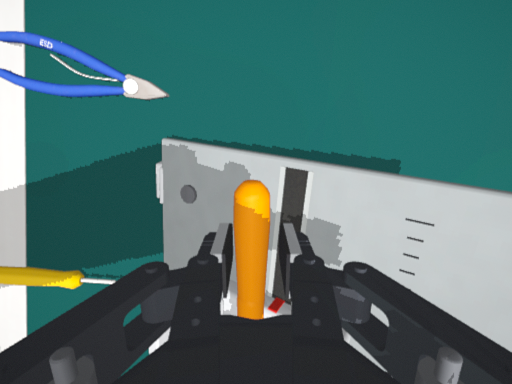

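```bash
cat > arc.py <<'E'
from h import *
b=np.load("bed.npz");o=b["o"];R=bedR(b["yaw"])
H=np.array([.094,.144])
def tcp(th,lift=0,r=.086,dz=-.019): return o+R@np.array([H[0]+r*np.sin(th),H[1]+r*np.cos(th),.0425+lift])+[0,0,dz]
def yaw(th): return b["yaw"]-np.arctan(.8660*np.tan(th))
def cur():
    s=observe();Rt=cv2.Rodrigues(s["eef_rot"])[0];p=s["tcp_pos"]+[0,0,.019]
    q=(p-o)@R;v=q[:2]-H
    # vertical shift along: horizontal tcp projected to z=.0425 plane
    t=(.0425-q[2])/R[2,2]; q2=(p+[0,0,t]-o)@R
    v2=q2[:2]-H
    print("bed grasp",(q*1e3).round(1),"th",round(np.arctan2(*v),3),"th(vert-proj)",round(np.arctan2(*v2),3),"r",round(np.hypot(*v2),4),"yaw",round(np.arctan2(Rt[1,1],Rt[0,1]),3),"F",s["wrist_force"].round(1),"gap",round(s["finger_gap"],4),"t",s["time_s"])
    return s["tcp_pos"],np.arctan2(Rt[1,1],Rt[0,1])
def plan(ths,lifts=None,start=None,r=.086):
    p,y=cur() if start is None else start
    for i,th in enumerate(ths):
        q=tcp(th,0 if lifts is None else lifts[i],r);w=yaw(th)
        print(round(th,3),[*(float(k) for k in (q-p).round(4)),round(float(w-y),3)]);p,y=q,w
E
python3 - <<'E'
from arc import *
plan(np.r_[-.09,np.arange(-.02,.69,.07)])
E
```

```text
bed grasp [ 87.9 224.7  40.3] th -0.075 th(vert-proj) -0.059 r 0.0809 yaw 0.217 F [-0.4  0.5  0.4] gap 0.0263 t 6.0167
-0.09 [-0.0032, 0.0045, 0.0011, 0.001]
-0.02 [0.0051, 0.0011, 0.003, -0.061]
0.05 [0.0052, 0.0006, 0.003, -0.061]
0.12 [0.0052, 0.0002, 0.003, -0.061]
0.19 [0.0052, -0.0002, 0.003, -0.061]
0.26 [0.0052, -0.0006, 0.0029, -0.061]
0.33 [0.0052, -0.001, 0.0029, -0.062]
0.4 [0.0051, -0.0014, 0.0028, -0.063]
0.47 [0.005, -0.0019, 0.0027, -0.063]
0.54 [0.0049, -0.0022, 0.0026, -0.064]
0.61 [0.0048, -0.0026, 0.0025, -0.065]
0.68 [0.0046, -0.003, 0.0024, -0.067]
```

Emit:
drive_tool([
  [0.003,0.005,0.003,-0.03],
  [0.005,0.001,0.003,-0.06],
  [0.005,0,0.003,-0.06],
  [0.005,0,0.003,-0.06],
  [0.005,0,0.003,-0.06],
])

```text
time_s: 6.43
tcp_pos: [0.5797, 0.1368, 0.1147]
eef_rot: [1.25, 1.182, -1.252]
wrist_force: [-2.4, -1.3, -1.1]
finger_gap: 0.0261
```

Run:
```python
from arc import *
s=observe();im,d=get_image("wrist");cv2.imwrite("pics/w7.png",im)
plan(np.arange(.3,.71,.07))
```

```text
bed grasp [115.9 226.7  41.1] th 0.258 th(vert-proj) 0.267 r 0.0858 yaw -0.061 F [-2.4 -1.6 -0.2] gap 0.0261 t 6.4833
0.3 [0.0025, -0.0002, 0.003, -0.061]
0.37 [0.0052, -0.0013, 0.0028, -0.062]
0.44 [0.0051, -0.0017, 0.0028, -0.063]
0.51 [0.005, -0.0021, 0.0027, -0.064]
0.58 [0.0048, -0.0025, 0.0026, -0.065]
0.65 [0.0047, -0.0028, 0.0025, -0.066]
```

View pics/w7.png

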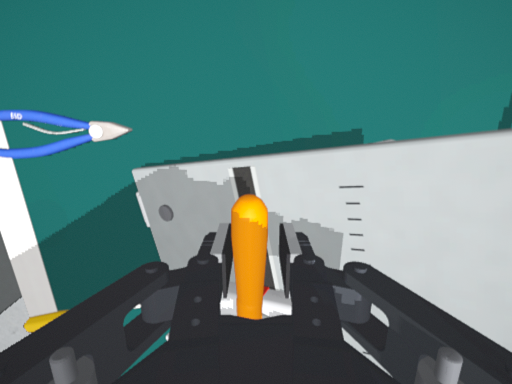

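Emit:
drive_tool([
  [0.0045,-0.0005,0.003,-0.06],
  [0.005,-0.0013,0.003,-0.062],
  [0.005,-0.0017,0.003,-0.063],
  [0.005,-0.002,0.0027,-0.064],
  [0.005,-0.0025,0.0026,-0.065],
])

```text
time_s: 6.9
tcp_pos: [0.604, 0.1293, 0.1289]
eef_rot: [1.475, 1.012, -1.476]
wrist_force: [-3.9, -1.0, -1.9]
finger_gap: 0.0262
```

Run:
```python
from arc import *
s=observe();im,d=get_image("wrist");cv2.imwrite("pics/w8.png",im)
im,d=get_image("scene");crop(im,180,125,330,237,5.3,"pics/s8.png")
plan(np.arange(.65,.71,.05))
```

```text
bed grasp [142.4 215.7  41.8] th 0.594 th(vert-proj) 0.598 r 0.0867 yaw -0.368 F [-1.2 -1.   0.3] gap 0.0264 t 7.0
0.65 [0.0032, -0.0028, 0.0024, -0.075]
0.7 [0.0033, -0.0023, 0.0017, -0.048]
```

View pics/w8.png

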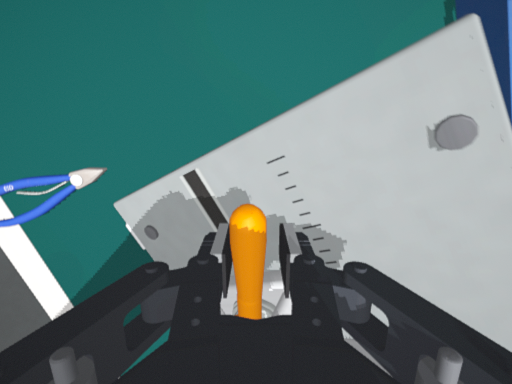

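View pics/s8.png

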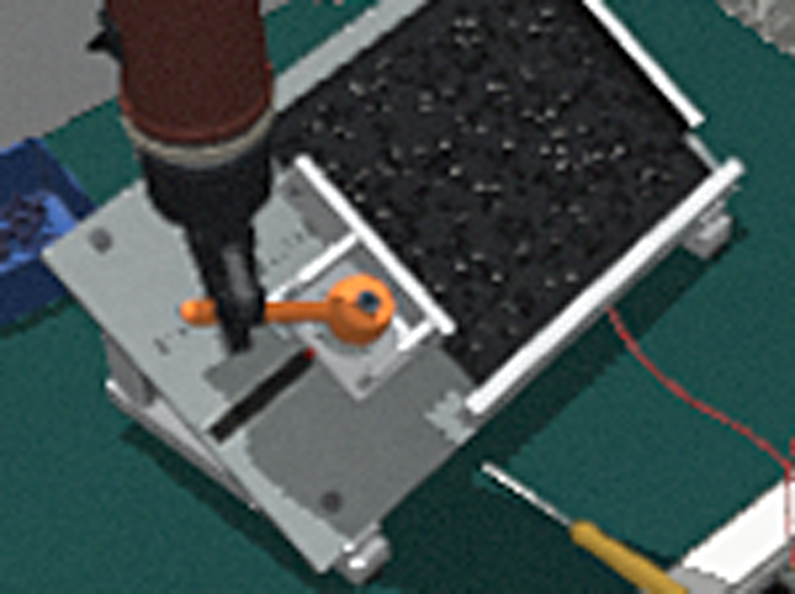

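Emit:
drive_tool([
  [0.004,-0.0028,0.0024,-0.06],
  [0.003,-0.002,0.0015,-0.03],
  [0,0,0,0],
  [0,0,0,0],
  [0,0,0,0],
])

```text
time_s: 7.42
tcp_pos: [0.6113, 0.1247, 0.1326]
eef_rot: [1.536, 0.959, -1.535]
wrist_force: [-2.7, -0.8, -0.3]
finger_gap: 0.0259
```

Run:
```python
from arc import *
from lev import lever
p,y=cur()
s=observe();im,d=get_image("wrist");cv2.imwrite("pics/w9.png",im)
X=lever(im,d,(s["tcp_pos"],s["eef_rot"]))*1e3
X=X[(X[:,2]>30)&(X[:,2]<62)&(X[:,0]>60)]
r=np.hypot(X[:,0]-94,X[:,1]-144)
for a in range(20,120,10):
    q=X[(r>=a)&(r<a+10)]
    if len(q)>5: print(a,len(q),q.mean(0).round(1),"th",round(np.arctan2(q[:,0].mean()-94,q[:,1].mean()-144),3))
```

```text
bed grasp [149.1 210.5  41.8] th 0.692 th(vert-proj) 0.696 r 0.0866 yaw -0.455 F [-2.7 -0.8 -0.3] gap 0.0259 t 7.4167
40 127 [122.4 180.4  48.5] th 0.663
50 227 [128.3 187.1  49. ] th 0.672
60 206 [134.6 194.6  49.5] th 0.677
70 257 [141.6 202.1  50.4] th 0.686
80 303 [148.4 209.8  51.4] th 0.691
90 386 [155.1 217.2  52.3] th 0.696
100 484 [161.3 224.6  52.9] th 0.696
110 543 [166.1 232.9  50.2] th 0.681
```

Emit:
drive_tool([
  [-0.0025,0.002,-0.001,0],
  [0,0,0,0],
  [0,0,0,0],
  [0,0,0,0],
  [0,0,0,0],
], claw=-1, newtons=40)

```text
time_s: 7.88
tcp_pos: [0.6089, 0.1268, 0.1318]
eef_rot: [1.538, 0.958, -1.537]
wrist_force: [-4.0, 0.8, 4.1]
finger_gap: 0.0171
```

Emit:
drive_tool([
  [-0.0015,-0.0002,0.0026,0],
  [-0.0015,-0.0002,0.0026,0],
  [-0.0015,-0.0002,0.0026,0],
  [0,0,0,0],
  [0,0,0,0],
])

```text
time_s: 8.3
tcp_pos: [0.6045, 0.1255, 0.1392]
eef_rot: [1.538, 0.956, -1.537]
wrist_force: [2.3, -0.2, -5.2]
finger_gap: 0.0169
```

```bash
cat > lv.py <<'E'
from arc import *
from lev import lever
import sys
s=observe();im,d=get_image("wrist");cv2.imwrite(f"pics/{sys.argv[1]}.png",im)
cur();print(s["torque"].round(2))
X=lever(im,d,(s["tcp_pos"],s["eef_rot"]))*1e3
X=X[(X[:,2]>30)&(X[:,2]<72)&(X[:,0]>40)]
r=np.hypot(X[:,0]-94,X[:,1]-144)
for a in range(30,120,10):
    q=X[(r>=a)&(r<a+10)]
    if len(q)>5: print(a,len(q),q.mean(0).round(1),"th",round(np.arctan2(q[:,0].mean()-94,q[:,1].mean()-144),3))
E
python3 lv.py w10
```

```text
bed grasp [146.7 212.2  50.8] th 0.658 th(vert-proj) 0.613 r 0.0833 yaw -0.457 F [ 2.2 -1.  -5.1] gap 0.017 t 8.35
[ 0.01 -0.63  0.04]
30 45 [116.7 174.8  53.3] th 0.634
40 177 [121.5 179.8  54.3] th 0.655
50 223 [128.2 187.6  54.9] th 0.665
60 210 [134.5 194.9  55.2] th 0.672
70 251 [141.3 202.3  56.2] th 0.681
80 307 [147.8 209.9  57.2] th 0.684
90 389 [154.5 217.4  58.1] th 0.689
100 506 [160.8 224.9  58.6] th 0.69
110 420 [165.7 233.9  55.5] th 0.673
```

Emit:
drive_tool([
  [-0.0007,-0.0001,0.0013,0],
  [-0.0007,-0.0001,0.0013,0],
  [0,0,0,0],
  [0,0,0,0],
  [0,0,0,0],
])

```text
time_s: 8.77
tcp_pos: [0.6029, 0.1254, 0.1418]
eef_rot: [1.537, 0.957, -1.538]
wrist_force: [2.2, -2.2, -6.1]
finger_gap: 0.0171
```

```bash
python3 lv.py w11
```

```text
bed grasp [146.6 212.3  53.8] th 0.656 th(vert-proj) 0.593 r 0.0823 yaw -0.457 F [ 2.2 -2.4 -5.9] gap 0.0174 t 8.8167
[-0.33 -0.63  0.08]
30 45 [116.7 175.   56.3] th 0.633
40 171 [121.6 179.9  57.1] th 0.656
50 214 [128.1 187.6  57.6] th 0.664
60 214 [134.5 194.9  58.1] th 0.672
70 238 [141.2 202.4  59.1] th 0.68
80 297 [147.7 210.   60.1] th 0.683
90 392 [154.5 217.5  61.1] th 0.688
100 482 [160.9 224.9  61.4] th 0.691
110 416 [165.4 234.1  58.6] th 0.67
```

Run:
```python
from arc import *
plan(.656-1.178/12*np.arange(1,13),[.0113]*12,r=.0862)
```

```text
bed grasp [146.6 212.3  53.8] th 0.656 th(vert-proj) 0.593 r 0.0823 yaw -0.457 F [ 2.2 -2.4 -5.9] gap 0.0174 t 8.8167
0.558 [-0.0066, 0.004, -0.0035, 0.102]
0.46 [-0.0069, 0.0032, -0.0037, 0.09]
0.362 [-0.0071, 0.0024, -0.0039, 0.089]
0.263 [-0.0073, 0.0016, -0.004, 0.087]
0.165 [-0.0073, 0.0008, -0.0041, 0.086]
0.067 [-0.0073, -0.0, -0.0042, 0.085]
-0.031 [-0.0073, -0.0009, -0.0042, 0.085]
-0.129 [-0.0071, -0.0017, -0.0042, 0.085]
-0.227 [-0.0069, -0.0025, -0.0042, 0.086]
-0.326 [-0.0067, -0.0033, -0.0041, 0.087]
-0.424 [-0.0063, -0.004, -0.0039, 0.088]
-0.522 [-0.0059, -0.0047, -0.0038, 0.09]
```

Emit:
drive_tool([
  [-0.0066,0.004,-0.0035,0.1],
  [-0.0069,0.0032,-0.0037,0.09],
  [-0.0071,0.0024,-0.0039,0.089],
  [-0.0073,0.0016,-0.004,0.087],
  [-0.0073,0.0008,-0.0041,0.086],
])

```text
time_s: 9.23
tcp_pos: [0.568, 0.1384, 0.1231]
eef_rot: [1.211, 1.208, -1.208]
wrist_force: [3.0, -0.2, -3.5]
finger_gap: 0.0169
```

```bash
python3 lv.py w12
```

```text
bed grasp [107.2 230.6  54.1] th 0.152 th(vert-proj) 0.075 r 0.0868 yaw 0.007 F [ 3.5  2.2 -4.6] gap 0.0169 t 9.2833
[-0.42 -0.95 -0.24]
40 27 [ 98.4 192.1  54.1] th 0.091
50 225 [103.4 199.1  53.9] th 0.169
60 280 [106.1 207.7  53.5] th 0.188
70 341 [108.5 217.5  54.4] th 0.195
80 380 [110.5 227.3  55.8] th 0.195
90 400 [112.5 237.4  57.1] th 0.195
100 424 [114.2 246.4  57.7] th 0.195
110 239 [114.3 258.2  55.8] th 0.176
```

```bash
cat > pz.py <<'E'
from arc import *
from lev import lever
import sys
def rep(im,d,p,r):
    X=lever(im,d,(p,r))*1e3;X=X[(X[:,2]>30)&(X[:,2]<72)&(X[:,0]>20)]
    rr=np.hypot(X[:,0]-94,X[:,1]-144)
    for a in (50,60,70,80,90,100):
        q=X[(rr>=a)&(rr<a+10)]
        if len(q)>5:print(a,np.percentile(q[:,2],[10,50,90,98]).round(1))
if __name__=="__main__":
    s=observe();im,d=get_image("wrist");rep(im,d,s["tcp_pos"],s["eef_rot"]);np.save("pics/w12d.npy",d)
    z=np.load("pics/w2p.npz");print("w2");rep(cv2.imread("pics/w2.png"),np.load("pics/w2.npy"),z["p"],z["r"])
    im,d=get_image("side");crop(im,165,125,305,230,5.6,"pics/d12.png")
E
python3 pz.py
```

```text
50 [51.9 54.7 55.5 56. ]
60 [50.4 54.4 55.6 56.1]
70 [51.5 55.4 56.6 57.2]
80 [53.1 56.5 57.8 58.2]
90 [54.6 57.7 58.9 59.4]
100 [54.1 58.4 59.6 60.1]
w2
50 [45.7 49.3 50.6 50.8]
60 [45.5 49.3 50.8 51.5]
70 [46.2 50.1 51.9 52.4]
80 [46.4 51.  52.9 53.6]
90 [46.3 50.6 54.4 54.9]
100 [47.1 53.1 55.3 55.7]
```

View pics/d12.png

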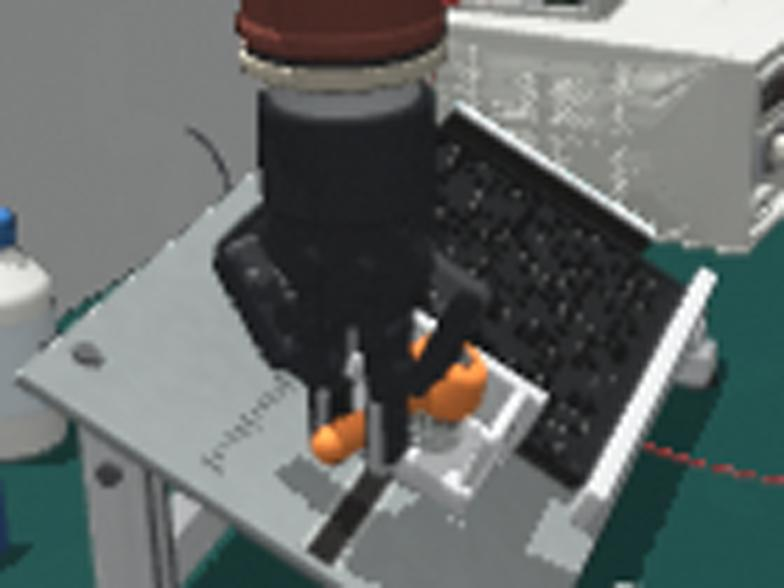

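View pics/w12.png

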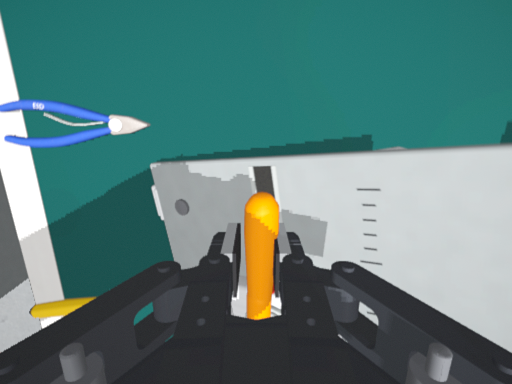

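Emit:
drive_tool([
  [0,0,0,0],
  [0,0,0,0],
  [-0.001,0,0.0017,0],
  [-0.001,0,0.0017,0],
  [0,0,0,0],
], newtons=90)

```text
time_s: 9.8
tcp_pos: [0.5663, 0.138, 0.1267]
eef_rot: [1.214, 1.206, -1.212]
wrist_force: [5.2, 3.8, -4.6]
finger_gap: 0.0159
```

```bash
python3 lv.py w13; python3 pz.py|head -6
```

```text
bed grasp [109.1 229.9  58. ] th 0.174 th(vert-proj) 0.072 r 0.0861 yaw -0.006 F [ 4.5  3.2 -4.1] gap 0.0158 t 9.85
[ 0.29 -1.33 -0.11]
40 28 [ 99.1 191.9  58.1] th 0.105
50 228 [103.7 199.2  57.6] th 0.174
60 270 [106.3 207.6  57.3] th 0.192
70 311 [108.4 217.7  58.4] th 0.193
80 354 [110.5 227.4  59.6] th 0.195
90 415 [112.7 237.4  60.8] th 0.198
100 444 [114.5 246.4  61.3] th 0.197
110 235 [115.  258.2  59.1] th 0.182
50 [55.7 58.  58.9 59.3]
60 [54.1 57.7 58.8 59.4]
70 [55.9 58.8 60.  60.4]
80 [57.  59.9 61.1 61.6]
90 [58.2 61.1 62.2 62.7]
100 [58.6 61.8 62.9 63.4]
```

Run:
```python
from arc import *
plan(.174-.70/8*np.arange(1,9),[.0155]*8,r=.0865)
```

```text
bed grasp [109.1 229.9  57.8] th 0.173 th(vert-proj) 0.072 r 0.0861 yaw -0.006 F [ 4.7  3.5 -3.3] gap 0.016 t 9.95
0.086 [-0.0066, -0.0006, -0.0036, 0.071]
-0.001 [-0.0065, -0.0006, -0.0038, 0.076]
-0.088 [-0.0064, -0.0012, -0.0038, 0.076]
-0.176 [-0.0063, -0.0019, -0.0038, 0.076]
-0.264 [-0.0061, -0.0025, -0.0037, 0.077]
-0.351 [-0.0059, -0.0031, -0.0036, 0.078]
-0.438 [-0.0056, -0.0037, -0.0035, 0.079]
-0.526 [-0.0053, -0.0043, -0.0034, 0.08]
```

Emit:
drive_tool([
  [-0.0065,-0.0003,-0.0036,0.073],
  [-0.0065,-0.0006,-0.0037,0.076],
  [-0.0064,-0.0012,-0.0037,0.076],
  [-0.0063,-0.0019,-0.0037,0.076],
  [0,0,0,0],
])

```text
time_s: 10.37
tcp_pos: [0.5395, 0.1349, 0.1114]
eef_rot: [0.985, 1.337, -0.983]
wrist_force: [4.0, 7.1, -2.9]
finger_gap: 0.0156
```

```bash
python3 lv.py w14; python3 pz.py|head -6
```

```text
bed grasp [ 78.9 230.6  58.3] th -0.173 th(vert-proj) -0.272 r 0.0899 yaw 0.298 F [ 5.1  6.6 -3.7] gap 0.0155 t 10.4167
[ 0.99 -1.61  0.08]
50 230 [ 84.7 199.6  55.1] th -0.166
60 304 [ 83.8 207.8  55.2] th -0.158
70 279 [ 82.2 218.   56.4] th -0.158
80 310 [ 80.5 227.9  57.6] th -0.159
90 345 [ 79.2 238.1  58.6] th -0.156
100 442 [ 78.2 248.1  59. ] th -0.151
110 473 [ 76.6 257.6  58.5] th -0.152
50 [51.7 55.6 56.9 57.2]
60 [52.3 55.5 57.  57.5]
70 [54.3 56.7 58.  58.6]
80 [55.6 57.9 59.2 59.9]
90 [56.5 59.1 60.3 60.9]
100 [56.4 59.7 61.2 61.8]
```

Emit:
drive_tool([
  [-0.0015,0.0015,0.0027,0],
  [-0.0065,-0.001,-0.003,0.077],
  [-0.0063,-0.0025,-0.003,0.078],
  [-0.0059,-0.0033,-0.0029,0.079],
  [-0.0056,-0.0038,-0.0029,0.08],
])

```text
time_s: 10.93
tcp_pos: [0.5148, 0.124, 0.1025]
eef_rot: [0.747, 1.437, -0.747]
wrist_force: [3.8, 1.0, -5.6]
finger_gap: 0.0152
```

```bash
python3 lv.py w15; python3 pz.py|head -6
```

```text
bed grasp [ 49.7 222.7  63.6] th -0.512 th(vert-proj) -0.622 r 0.0969 yaw 0.619 F [ 4.2  1.4 -6.5] gap 0.0152 t 10.9833
[ 0.37 -1.77  0.07]
50 34 [ 64.2 194.3  58.9] th -0.536
60 154 [ 62.  200.7  58.5] th -0.513
70 372 [ 58.3 210.1  59.6] th -0.496
80 389 [ 53.8 218.9  60.8] th -0.493
90 434 [ 48.8 227.6  62. ] th -0.495
100 473 [ 45.5 237.   62.2] th -0.481
110 307 [ 43.  246.2  61. ] th -0.463
50 [54.9 59.7 61.  61.5]
60 [54.5 59.7 60.7 61.4]
70 [57.9 60.5 61.6 62.4]
80 [58.9 61.4 62.8 63.3]
90 [60.  62.6 63.8 64.4]
100 [59.5 63.3 64.6 65.2]
```

View pics/w15.png

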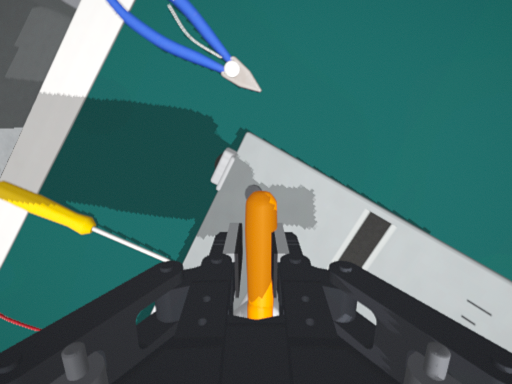

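Emit:
drive_tool([
  [0.0015,0.0002,-0.0026,0],
  [0.0015,0.0002,-0.0026,0],
  [0.0015,0.0002,-0.0026,0],
  [0,0,0,0],
  [0,0,0,0],
])

```text
time_s: 11.5
tcp_pos: [0.5189, 0.1252, 0.0943]
eef_rot: [0.75, 1.438, -0.75]
wrist_force: [3.5, -0.9, -2.8]
finger_gap: 0.0152
```

Emit:
drive_tool([
  [0,0,0,0],
  [0,0,0,0],
  [0.0025,0.0003,-0.004,0],
  [0.0025,0.0003,-0.004,0],
  [0,0,0,0],
], claw=-0.39, newtons=40)

```text
time_s: 11.92
tcp_pos: [0.5235, 0.1256, 0.0856]
eef_rot: [0.749, 1.439, -0.75]
wrist_force: [-0.1, 0.2, 0.6]
finger_gap: 0.0258
```

```bash
python3 lv.py w16; python3 pz.py|head -6
```

```text
bed grasp [ 50.6 223.7  44.8] th -0.499 th(vert-proj) -0.511 r 0.0914 yaw 0.61 F [0.3 0.9 0.5] gap 0.0262 t 11.9667
[-0.01  0.04  0.01]
60 309 [ 61.9 202.3  48.7] th -0.503
70 494 [ 57.9 209.7  49.4] th -0.502
80 546 [ 53.1 218.6  50.6] th -0.502
90 574 [ 48.4 227.4  51.5] th -0.5
100 530 [ 45.  236.5  51.8] th -0.487
110 229 [ 42.2 245.1  50.8] th -0.474
60 [44.9 49.3 50.5 51. ]
70 [46.1 50.  51.5 52.1]
80 [46.9 51.1 52.7 53.1]
90 [48.  52.2 53.8 54.4]
100 [48.1 53.2 54.5 55.3]
w2
```

Run:
```python
from arc import *
plan(-.499+.075*np.arange(1,16),[.0]*15,r=.0885)
```

```text
bed grasp [ 50.9 223.8  45.1] th -0.495 th(vert-proj) -0.51 r 0.0915 yaw 0.61 F [-0.5 -0.5  0.5] gap 0.026 t 12.0667
-0.424 [0.0069, 0.0018, 0.0011, -0.097]
-0.349 [0.0049, 0.0032, 0.0031, -0.067]
-0.274 [0.0051, 0.0028, 0.0032, -0.067]
-0.199 [0.0053, 0.0023, 0.0032, -0.066]
-0.124 [0.0055, 0.0018, 0.0033, -0.065]
-0.049 [0.0056, 0.0014, 0.0033, -0.065]
0.026 [0.0057, 0.0009, 0.0033, -0.065]
0.101 [0.0057, 0.0004, 0.0033, -0.065]
0.176 [0.0058, -0.0001, 0.0033, -0.065]
0.251 [0.0058, -0.0006, 0.0032, -0.066]
0.326 [0.0057, -0.0011, 0.0032, -0.066]
0.401 [0.0056, -0.0016, 0.0031, -0.067]
0.476 [0.0055, -0.0021, 0.003, -0.068]
0.551 [0.0054, -0.0025, 0.0029, -0.069]
0.626 [0.0052, -0.003, 0.0028, -0.07]
```

Emit:
drive_tool([
  [0.0069,0.0018,0.0011,-0.095],
  [0.0049,0.0032,0.0031,-0.067],
  [0.0051,0.0028,0.0032,-0.067],
  [0.0053,0.0023,0.0032,-0.066],
  [0.0055,0.0018,0.0033,-0.065],
])

```text
time_s: 12.48
tcp_pos: [0.5507, 0.1373, 0.1001]
eef_rot: [1.024, 1.317, -1.028]
wrist_force: [-3.1, -1.7, -0.6]
finger_gap: 0.0263
```

```bash
python3 lv.py w17; python3 pz.py|head -6
```

```text
bed grasp [ 83.9 231.6  42.8] th -0.115 th(vert-proj) -0.117 r 0.0882 yaw 0.242 F [-3.  -1.7  0.9] gap 0.0257 t 12.5333
[-0.47  0.63 -0.01]
50 60 [ 87.4 202.5  47.5] th -0.112
60 340 [ 85.2 208.4  48.9] th -0.136
70 375 [ 84.1 218.3  49.8] th -0.133
80 438 [ 83.  228.5  50.8] th -0.13
90 501 [ 82.  238.3  51.8] th -0.127
100 566 [ 80.9 248.1  52.4] th -0.125
110 589 [ 79.4 258.   52.1] th -0.127
50 [44.9 48.2 50.3 50.6]
60 [45.7 49.3 50.6 51.2]
70 [46.5 50.1 51.6 52.1]
80 [47.6 51.3 52.8 53.3]
90 [48.2 52.5 53.9 54.4]
100 [48.8 53.1 54.7 55.2]
```

Emit:
drive_tool([
  [0.0056,0.0014,0.0033,-0.065],
  [0.0057,0.0009,0.0033,-0.065],
  [0.0057,0.0004,0.0033,-0.065],
  [0.0058,-0.0001,0.0033,-0.065],
  [0.0058,-0.0006,0.0032,-0.066],
])

```text
time_s: 13.05
tcp_pos: [0.5789, 0.1394, 0.1162]
eef_rot: [1.263, 1.173, -1.268]
wrist_force: [-5.2, -1.2, -0.8]
finger_gap: 0.0259
```

Emit:
drive_tool([
  [0.0057,-0.0011,0.0032,-0.066],
  [0.0056,-0.0016,0.0031,-0.067],
  [0.0055,-0.0021,0.003,-0.068],
  [0.003,-0.0014,0.0016,-0.038],
  [0,0,0,0],
])

```text
time_s: 13.47
tcp_pos: [0.5992, 0.1333, 0.1274]
eef_rot: [1.436, 1.044, -1.439]
wrist_force: [-4.4, -0.9, 0.4]
finger_gap: 0.0262
```

```bash
python3 lv.py w18; python3 pz.py|head -6
```

```text
bed grasp [137.1 220.8  42.7] th 0.511 th(vert-proj) 0.51 r 0.088 yaw -0.312 F [-3.7 -1.4  1.8] gap 0.026 t 13.5167
[-0.1   0.82 -0.01]
40 54 [117.5 185.9  47.4] th 0.511
50 231 [119.9 192.8  48.9] th 0.488
60 230 [125.  201.1  49.1] th 0.497
70 271 [130.3 209.7  49.9] th 0.505
80 342 [135.6 218.4  51. ] th 0.51
90 424 [140.9 226.9  51.8] th 0.515
100 542 [145.5 235.4  52.5] th 0.513
110 498 [148.7 244.7  50.8] th 0.497
50 [45.7 49.5 50.5 51.1]
60 [45.9 49.7 50.8 51.3]
70 [46.6 50.7 51.9 52.3]
80 [47.3 51.6 53.1 53.5]
90 [48.  53.  54.2 54.7]
100 [48.5 53.5 54.8 55.3]
```

Emit:
drive_tool([
  [0.0027,-0.0013,0.0014,-0.034],
  [0.0027,-0.0014,0.0014,-0.035],
  [0.0013,-0.0008,0.0007,-0.01],
  [0,0,0,0],
  [0,0,0,0],
])

```text
time_s: 14.03
tcp_pos: [0.6059, 0.1302, 0.1309]
eef_rot: [1.491, 0.998, -1.493]
wrist_force: [-5.0, -1.5, 0.3]
finger_gap: 0.0261
```

```bash
python3 lv.py w19
```

```text
bed grasp [144.4 216.6  42.6] th 0.607 th(vert-proj) 0.606 r 0.0883 yaw -0.392 F [-5.2 -0.4 -0.2] gap 0.0257 t 14.0833
[-0.11  1.   -0.02]
40 97 [120.3 183.2  47.9] th 0.59
50 223 [124.5 190.4  48.9] th 0.581
60 227 [130.2 198.2  49.1] th 0.588
70 267 [136.1 206.4  50.1] th 0.593
80 322 [141.9 214.3  51.2] th 0.598
90 415 [147.9 222.4  52. ] th 0.602
100 501 [153.7 230.6  52.5] th 0.604
110 543 [157.4 239.2  50.7] th 0.588
```

Emit:
drive_tool([
  [0.0024,-0.0014,0.0013,-0.03],
  [0.0012,-0.0007,0.0006,-0.015],
  [0,0,0,0],
  [0,0,0,0],
  [0,0,0,0],
])

```text
time_s: 14.5
tcp_pos: [0.6088, 0.1283, 0.1324]
eef_rot: [1.522, 0.971, -1.526]
wrist_force: [-7.0, -0.0, -0.2]
finger_gap: 0.0259
```

```bash
python3 lv.py w20
```

```text
bed grasp [147.3 214.3  42.6] th 0.649 th(vert-proj) 0.648 r 0.0882 yaw -0.437 F [-7.9 -0.2 -1.5] gap 0.0261 t 14.55
[ 0.03  1.4  -0.  ]
40 117 [121.3 181.6  47.9] th 0.628
50 230 [126.  189.1  49. ] th 0.617
60 212 [132.3 196.8  49.2] th 0.627
70 245 [138.4 204.5  50.1] th 0.633
80 314 [144.8 212.2  51. ] th 0.64
90 408 [151.  220.3  52.1] th 0.642
100 488 [156.9 228.   52.5] th 0.642
110 592 [161.3 236.4  50.5] th 0.629
```

Emit:
drive_tool([
  [0.0016,-0.0009,0.0009,-0.01],
  [0.0008,-0.0005,0.0004,-0.005],
  [0,0,0,0],
  [0,0,0,0],
  [0,0,0,0],
])

```text
time_s: 14.97
tcp_pos: [0.6099, 0.1275, 0.1329]
eef_rot: [1.53, 0.964, -1.538]
wrist_force: [-11.4, 1.4, -2.6]
finger_gap: 0.0265
```

```bash
python3 lv.py w21
```

```text
bed grasp [148.5 213.4  42.6] th 0.666 th(vert-proj) 0.665 r 0.0882 yaw -0.451 F [-10.    1.6  -3.5] gap 0.0259 t 15.0167
[0.36 2.1  0.04]
40 118 [121.8 181.   47.9] th 0.645
50 224 [126.8 188.5  48.7] th 0.635
60 218 [133.  196.1  49.1] th 0.642
70 250 [139.6 203.9  50.1] th 0.651
80 302 [145.7 211.8  51.1] th 0.652
90 392 [152.  219.6  52.1] th 0.655
100 473 [158.1 227.4  52.7] th 0.655
110 616 [162.6 235.5  50.6] th 0.643
```

Emit:
drive_tool([
  [0.0016,-0.0009,0.0009,0],
  [0.0008,-0.0005,0.0004,0],
  [0,0,0,0],
  [0,0,0,0],
  [0,0,0,0],
])

```text
time_s: 15.43
tcp_pos: [0.6111, 0.1269, 0.1335]
eef_rot: [1.528, 0.966, -1.539]
wrist_force: [-13.9, 3.8, -4.2]
finger_gap: 0.0262
```

```bash
python3 lv.py w22;  python3 - <<'E'
from h import *
im,d=get_image("scene");crop(im,180,125,330,237,5.3,"pics/s22.png")
im,d=get_image("side");crop(im,165,135,305,240,5.6,"pics/d22.png")
E
```

```text
bed grasp [149.7 212.5  42.6] th 0.682 th(vert-proj) 0.682 r 0.0883 yaw -0.45 F [-13.6   3.8  -6. ] gap 0.0258 t 15.4833
[ 0.68  2.71 -0.01]
40 140 [122.  180.5  47.8] th 0.654
50 209 [127.3 187.9  48.7] th 0.649
60 199 [133.7 196.   49.2] th 0.652
70 250 [140.2 203.4  50.2] th 0.661
80 302 [146.6 211.   51.1] th 0.666
90 387 [153.  218.8  52.2] th 0.668
100 506 [159.1 226.4  52.6] th 0.669
110 594 [163.6 234.9  50.5] th 0.654
```

View pics/s22.png

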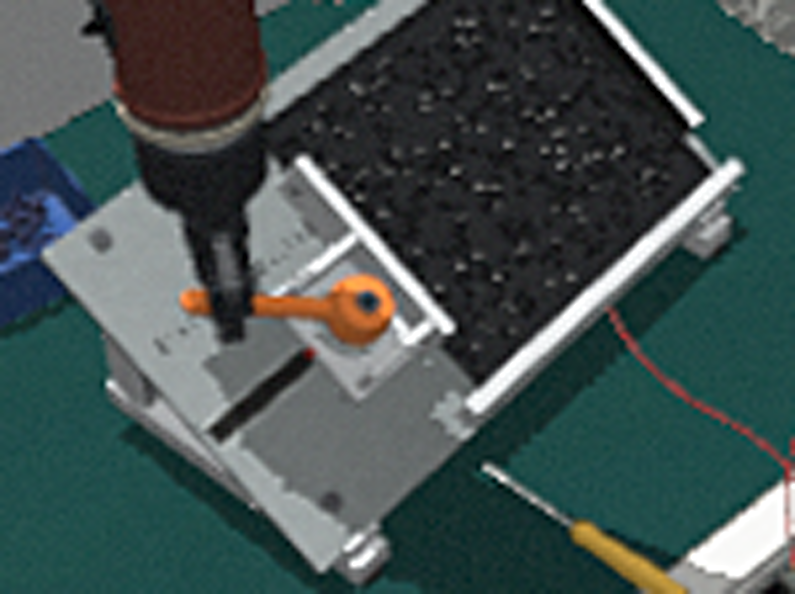

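View pics/d22.png

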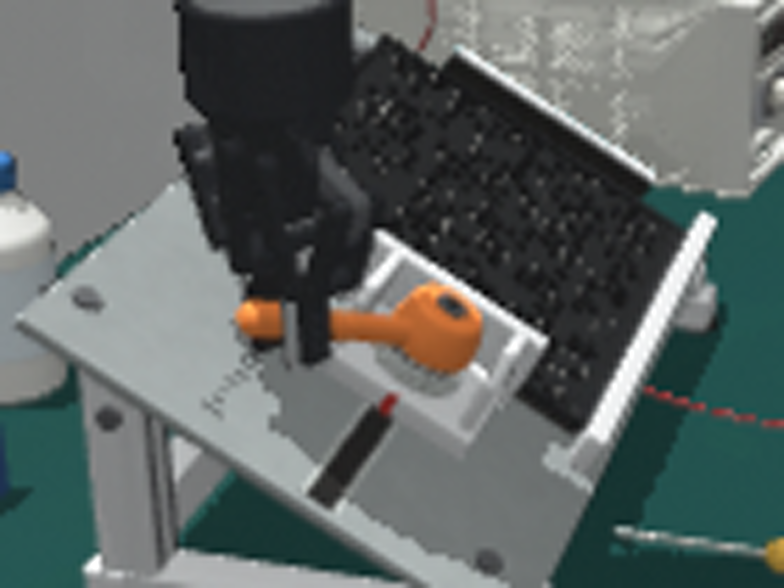

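Emit:
drive_tool([
  [-0.002,0.001,-0.001,0],
  [-0.0015,0.0008,-0.0008,0],
  [0,0,0,0],
  [0,0,0,0],
  [0,0,0,0],
], claw=0.0)

```text
time_s: 16.0
tcp_pos: [0.6122, 0.1268, 0.1344]
eef_rot: [1.536, 0.958, -1.534]
wrist_force: [-0.3, 0.4, 0.5]
finger_gap: 0.0428
```

```bash
python3 lv.py w23; python3 pz.py | head -6
```

```text
bed grasp [150.9 212.4  42.8] th 0.694 th(vert-proj) 0.693 r 0.0889 yaw -0.454 F [-0.1  0.4  1. ] gap 0.0426 t 16.05
[ 0.   -0.05 -0.  ]
30 14 [117.6 174.   44.3] th 0.666
40 133 [119.7 182.   47.8] th 0.594
50 217 [124.9 189.7  48.5] th 0.595
60 218 [130.8 197.7  48.9] th 0.602
70 257 [136.7 205.8  49.9] th 0.605
80 303 [142.9 213.8  50.8] th 0.611
90 393 [148.9 221.9  51.8] th 0.614
100 464 [154.4 230.   52.3] th 0.613
110 541 [158.7 238.5  50.2] th 0.6
50 [45.2 49.4 50.7 51.1]
60 [45.5 49.5 50.9 51.4]
70 [46.2 50.5 52.  52.5]
80 [47.  51.5 53.1 53.4]
90 [47.7 52.6 54.3 54.7]
100 [48.  53.3 54.8 55.2]
```

View pics/w23.png

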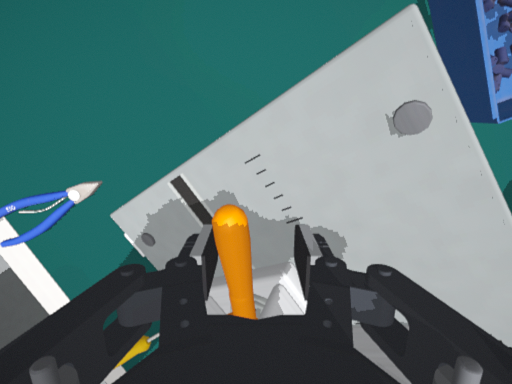

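Emit:
drive_tool([
  [-0.004,0.0025,-0.001,0],
  [0,0,0,0],
  [0,0,0.02,0],
  [0,0,0.035,0],
  [0,0,0.035,0],
], claw=0.1)

```text
time_s: 16.57
tcp_pos: [0.6064, 0.1293, 0.2229]
eef_rot: [1.533, 0.961, -1.538]
wrist_force: [0.7, 1.3, -0.2]
finger_gap: 0.0469
```

Emit:
drive_tool([
  [0,0,0.03,0],
  [-0.01,0.03,0.02,0],
  [-0.01,0.035,0,0],
  [-0.01,0.035,0,0],
  [0,0,0,0],
])

```text
time_s: 16.98
tcp_pos: [0.5736, 0.2385, 0.2738]
eef_rot: [1.531, 0.97, -1.527]
wrist_force: [-1.4, 1.9, -0.4]
finger_gap: 0.0469
```

```bash
python3 lv.py w24; python3 pz.py | head -6
python3 - <<'E'
from h import *
im,d=get_image("scene");cv2.imwrite("pics/sf.png",im);crop(im,180,95,330,207,5.3,"pics/s24.png")
im,d=get_image("side");crop(im,165,135,305,240,5.6,"pics/d24.png");cv2.imwrite("pics/df.png",im)
E
```

```text
bed grasp [201.8 324.5 174. ] th 0.538 th(vert-proj) 0.175 r 0.1832 yaw -0.446 F [ 0.6 -0.6  0.2] gap 0.0469 t 17.0333
[0.06 0.1  0.01]
w2
50 [45.7 49.  50.6 50.9]
60 [45.5 49.4 50.8 51.6]
70 [46.2 50.2 52.  52.5]
80 [46.4 51.1 53.  53.7]
90 [46.4 52.2 54.7 55.3]
```

View pics/w24.png

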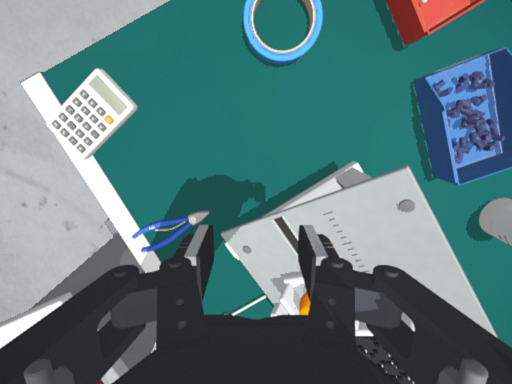

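View pics/s24.png

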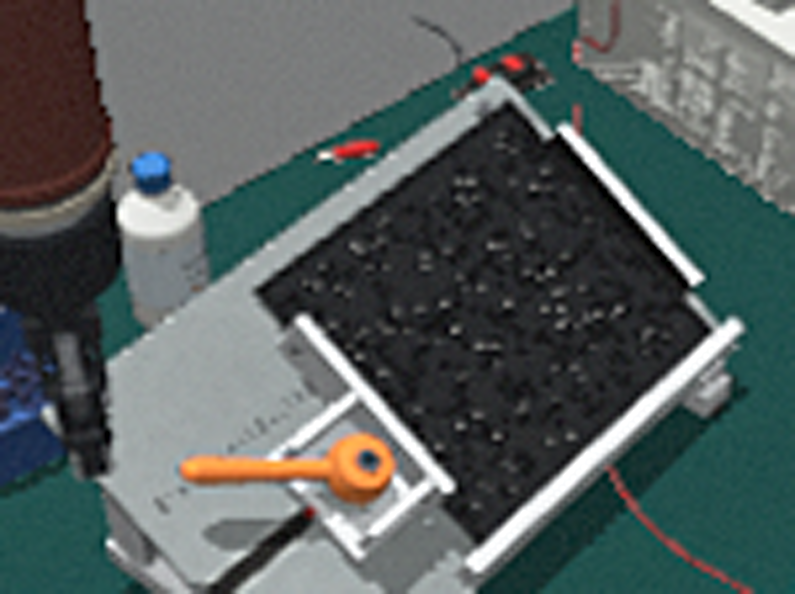

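View pics/d24.png

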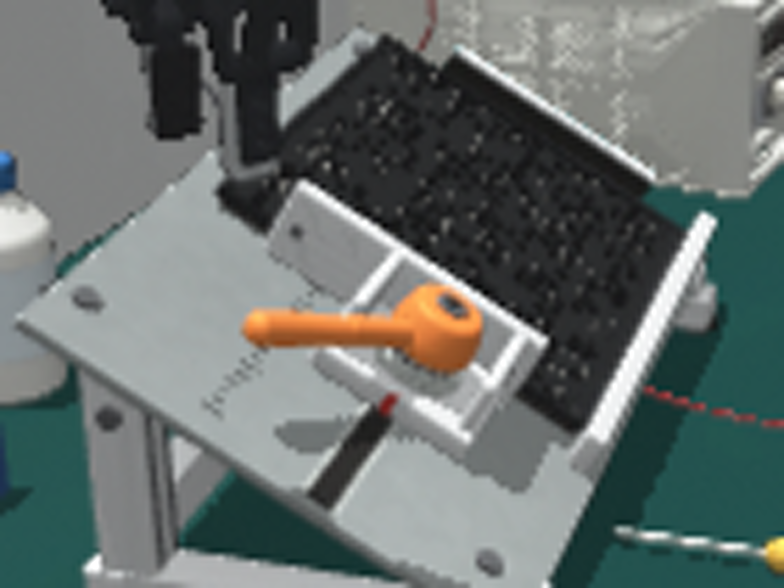

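Run:
```python
from h import *
b=np.load("bed.npz");o=b["o"];R=bedR(b["yaw"])
S3=lambda p:np.array(p)/5.3+(180,95)-.4
D=lambda p:np.array(p)/5.6+(165,135)-.4
print("panel TL",onplane("scene",S3([(257,291),(472,540),(508,103)]),.013,o,R)*1e3)
print("fence",onplane("scene",S3([(300,318),(450,490)]),.046,o,R)*1e3)
print("lever",np.arctan2(*(onplane("scene",S3([(190,468)]),.0505,o,R)[0,:2]-onplane("scene",S3([(369,459)]),.055,o,R)[0,:2])))
print("side panel",onplane("side",D([(220,185),(580,428)]),.013,o,R)*1e3)
for n in("scene","side"):
    im=cv2.imread(f"pics/{n[0] if n=='scene' else 'd'}f.png")
    d=get_image(n)[1]
    src=S3([(330,300),(470,490),(640,340),(540,150)]) if n=="scene" else D([(330,170),(570,400),(640,240),(470,110)])
    m=np.zeros(d.shape,np.uint8);cv2.fillPoly(m,[src.astype(np.int32)],1);m=cv2.erode(m,np.ones((5,5)))
    v,u=np.nonzero(m);X=(P(n,np.c_[u,v],d)-o)@R;A=np.c_[X[:,:2],np.ones(len(X))];c=np.linalg.lstsq(A,X[:,2],rcond=None)[0];print(n,"panel slope xy, h",c.round(4),X[:,2].mean().round(4))
print(observe()["time_s"])
```

```text
panel TL [[ 226.98028882   99.93450617   13.        ]
 [   8.64194217  101.67651546   13.        ]
 [ 226.73105394 -160.16581808   13.        ]]
fence [[191.01564116 107.44031459  46.        ]
 [ 43.43671863 107.76669241  46.        ]]
lever 0.6101900551040883
side panel [[227.42383556  95.34673154  13.        ]
 [  2.76140159 101.46111472  13.        ]]
scene panel slope xy, h [-0.0018  0.4906  0.0285] 0.0164
side panel slope xy, h [0.066  0.3699 0.0194] 0.0178
17.3333
```

Run:
```python
from h import *
b=np.load("bed.npz");o=b["o"];R=bedR(b["yaw"])
for n in("scene","side"):
    d=get_image(n)[1];v,u=np.mgrid[0:384,0:512];X=(P(n,np.c_[u.ravel(),v.ravel()],d)-o)@R
    X=X[(d.ravel()>0)&(abs(X[:,2]-.013)<.02)&(X[:,0]>.02)&(X[:,0]<.21)&(X[:,1]>-.13)&(X[:,1]<.075)]
    A=np.c_[X[:,:2],np.ones(len(X))];c=np.linalg.lstsq(A,X[:,2],rcond=None)[0];print(n,len(X),c.round(4),np.median(X[:,2]).round(4))
    d0=np.load(f"pics/{n}0.npy");X=(P(n,np.c_[u.ravel(),v.ravel()],d0)-o)@R
    X=X[(d0.ravel()>0)&(abs(X[:,2]-.013)<.02)&(X[:,0]>.02)&(X[:,0]<.21)&(X[:,1]>-.13)&(X[:,1]<.075)]
    A=np.c_[X[:,:2],np.ones(len(X))];c=np.linalg.lstsq(A,X[:,2],rcond=None)[0];print(" before",len(X),c.round(4),np.median(X[:,2]).round(4))
```

```text
scene 2390 [-0.001   0.001   0.0136] 0.0135
 before 2406 [-0.0018 -0.0018  0.0137] 0.0135
side 1549 [-0.0009 -0.0002  0.0149] 0.0145
 before 1825 [-0.0011 -0.0022  0.0149] 0.0146
```

View pics/sf.png

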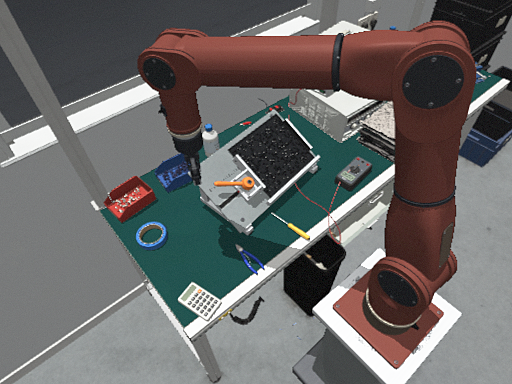

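```bash
python3 -c "
from workcell import *
print(hand_in())"
```

```text
the job is handed in; nothing more can be done
None
```

I slid the jaw until the panel was held between both jaws, then tightened the lever in two strokes and handed the job in at about 17.5 s. The nut can't be read directly, so "fully tight" is my inference from force and lever angle.

**What I did**
- **Pushing the jaw:** it moved about 70 mm and stopped dead against 26 N.
- **First stroke:** I turned the lever clockwise to just short of the up-slope rib. I then lifted it, swung it back three serrations (measured 1.18 rad) and let it drop home.
- **Second stroke:** I turned it until the force at the grip rose from about 5 N to 15 N, or about 1.3 Nm. I then opened the fingers and backed away.

**Last checks**
- **Lever tightness:** the resistance rose sharply at a measured lever angle of about 0.61 rad. The lever had turned freely to 0.68 rad on the first stroke, so this was the nut's hard stop and not the rib. I did not confirm it by backing off one more serration and pressing again.
- **Lever seating:** it stands at about 0.61 rad, and its height matches the start, so it is home on its serrations.
- **Panel:** it lies flat, within 0.001 rad of slope, at the same height as before. Its left edge is at bed y ≈ 100–102 mm in the scene camera. The side camera gave 95–101 mm, which I take as pixel-reading error.
- **Other things on the bench:** I saw nothing moved in the final scene picture.

**What went wrong:** during the swing back the lever slipped in the grip to about 5 mm of lift, under the 6 mm needed to clear the serrations. I raised the grip force and lifted it again. It came down where the serrations should be, so the nut appears not to have turned back.

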